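# Take the top dip bowl from the lidded tier and dock it in the plate

## Robot

A 6-joint arm with a two-finger parallel gripper is mounted at the origin on the work surface. World frame = base frame: x ahead of the robot, y to its left, z up, the work surface at z = 0. Lengths are in m, angles in rad, forces in N, time in s.
With the tool pointing down it reaches from about 0.4 to 0.825 m from the base axis. Payload 7 kg.
Tool frame: the origin (TCP) lies on the front face of the gripper's body, between the roots of the fingers; the fingertips stand 66 mm ahead of it and the grasp point (between the pads) lies 47 mm ahead of it; z points along the fingers, y is the line along which they close (so a half turn about z gives the same grasp; the last joint's range is limited). The gripper opens to 88 mm and grips with 3 to 60 N. Pads are 19 mm wide; open, the fingers measure 130 mm over their backs; the gripper's body (78 mm by 193 mm) begins 47 mm behind the grasp point.
Start: joints at [1.461, 0.359, 0.012, 0, -1.224, -0.288], TCP at [0.261, 0.622, 0.292] pointing down, gripper open.
Joint ranges: [-3.07, 3.07], [-1.43, 2.12], [-1.02, 1.25], [-3.03, 1.67], [-3.05, -0], [-3.03, 3.03]. Speed limits (rad/s): [2.39, 2.39, 3.01, 3.14, 3.14, 3.14].

## Interface

Orientations are given as [roll, pitch, yaw] about the fixed x, y, z axes, in that order (R = Rz(yaw) Ry(pitch) Rx(roll)).
In Python, from station import arm gives the robot as it stands. The module is installed in compiled form; this text tells all that it offers.
- The arm moves only by the tool move_arm, never from a script. Its argument "increments" is a list of rows, each an object of numbers: "jaw": the gripper command: -1 is shut, 1 is fully open, values between are in proportion; "dx", "dy", "dz": the shift along the tool's x, y, z in m; "twist": the turn about the tool's z in rad. A call has 1 to 12 rows; each row shifts and turns the commanded pose from where the row before left it, along the tool's axes as they then stand; what a row does not reach is not made up. A row lasts 1/12 s, in which the tool goes at most 41.7 mm and 7.16 degrees, less where a joint would pass 70% of its speed; a pose out of reach is approached as far as the arm can. A call is refused whole if a number of a shift passes 0.0417 or a number of a turn 0.125, either way. A call with a gripper value outside its range is refused whole. The fingers move at their own pace and stop on an object; "force" is the grip in N (left out, the last holds). Time passes only in rows, so rows that do not move let the fingers close. It gives the time, the measured TCP pose, the force, the opening and the grip force at its end, in the units of the state.
- arm.get_state(): the state, without advancing time (a new reading comes with each control period).
- arm.grab_frame(name): name is "scene" or "top"; returns the picture (400x640x3 uint8, blue, green, red); there is no depth.
- arm.camera_info(name): a dict with "K" (3x3 intrinsics, pixels), "k1" (the pictures are not rectified: a ray, as slopes to the right and down, at radius r is drawn at 1 + k1 r^2 times it, then the intrinsics apply), "extrinsics" (4x4, takes a point from camera to world coordinates). Camera axes: x right, y down, z forward; pixel columns grow to the right and rows downward; lengths in m; the calibration is good to about 2 mm. A picture is of the moment at which its call begins. camera_info takes no time and is no camera call.
- arm.job_done(): hands the job in; it is judged then, once.
Trained networks look in the newest picture that a camera, given by its name, has taken for a name from the list of things; names that differ only in an ending like _2 or _b are one class to them, and where a whole thing is asked for, a point or a joint stands for the part that bears it (a point fixed in the world has none). Each returns a list of dicts, best first, with "score" (0 to 1); they miss things now and then, are a little off and sometimes report something else, mostly with a low value. They report only what shows in the picture. A call takes as long as a camera call.
- arm.find_in(camera, name): "position" ([x, y, z] in m, in world coordinates, good to about 4 mm: the middle of the surface that is visible of it).
- arm.silhouettes(camera, name): "pixels" (400x640 bool, what is visible of it).
- arm.pinpoint(camera, name): "position" ([x, y, z] in m, in world coordinates, good to about 4 mm: a listed point, or the origin of a listed thing).
The state is a dict: "t": time; "q": joint angles; "qd": joint speeds; "joint_efforts": joint torques, N m; "eef_pos": TCP position; "ee_rot": TCP orientation; "force": force on the tool from outside, world axes, zero at the start; "moment": the same for the moment, N m; "width": finger opening in m; "gripper_force": force on a finger pad.
Only numpy, scipy, OpenCV 4.12 (cv2) and the standard library are available. Lean on these libraries where they do the work, as an engineer would, in place of code of your own. Each camera call takes 0.05 s, during which the arm holds its last target. There are 200 camera calls.

## Task

Raise the slatted flap of the white tiers right up, lift only the top coral dip bowl (the one with cream ears) off the nested pile under it, and plug its square foot fully home in the square socket of the lime plate, setting it in rather than dropping it. Then shut the flap again, leaving the lower bowl in its place in the tier and everything else on the counter and in the tiers undisturbed.

Things in the scene. Friction and masses are not known exactly. Their poses are not given: they have to be found in the camera images.
- flap (a joint): Opening of the white slatted flap over the top tier, rad: 0 shut (level), 0.9 its stop, 52 degrees up, where it still overhangs the pile: the pile must then be reached with the tool tilted, coming from the front (tab side) under the raised flap. The hinge is stiff (0.22 N m of friction): the flap stays where it is left. It may start slightly ajar.
- flap_tab (a point): Grip point on the flap's blue tab, an upright blade 10 mm thick (y), 48 mm long, 26 mm high, sticking out from the middle of the flap's front edge. The point is 32 mm in front of that edge, mid-height, 192 mm from the hinge axis. Pinch the blade's two sides; it may swivel between the fingers as the flap swings. Axes turn with the flap; when shut, x points to the hinge, z up.
- flap_hinge (a point): Mid-point of the flap's hinge axis, at the top rear of the white stand, 186 mm above the counter. Axes: y along the hinge, z up, -x to the stand's front and the tab. Opening lifts the front edge up and back towards +x. The flap is 160 mm long, 192 mm wide, 6 mm thick: five 8 mm slats, 38 mm gaps.
- tiers: Stand of three white stacked trays, fixed, 160 mm deep (x), 200 mm wide (y), walls 4 mm; origin under its centre, -x is its front, z up. Floor of the top tier at 109 mm, its side and rear walls end at 182 mm, its front wall at 139 mm. Floor of the middle tier at 49 mm.
- top_bowl_mid (a point): Centre, half-way up, of the top dip bowl, coral with cream ears: 54 mm across the rim, 46 mm high with its foot, 0.06 kg. Two flat upright ears on opposite sides of the rim, at its +y and -y: outer faces 64 mm apart, each 28 mm long (x), 16 mm high, mid-height 15 mm above this point. Nested in the lower bowl with 2 mm of play, 22 mm higher than it; free when raised 24 mm. z up.
- top_bowl_foot (a point): Centre of the underside of the top bowl's square plug foot, 23 mm below top_bowl_mid, same axes. The foot is 23 x 23 mm, 16 mm high, its sides parallel to the bowl's x and y (ears along y); above it the round body starts 39 mm across.
- lower_bowl_mid (a point): Centre, half-way up (23 mm), of the lower coral bowl, same shape but all coral, standing on the top tier's floor under the top bowl, its ears turned roughly crosswise to the top bowl's. Stays where it is.
- socket (a point): Centre of the mouth of the square socket, outlined in dark green, in the middle of the lime plate, at the plate's upper surface 16 mm above the counter. The hole is 27 x 27 mm with a 2 mm chamfer, 12 mm deep, sides parallel to these x and y axes; z up. The plate is 150 x 150 mm, sides likewise, with a 6 mm raised edge, and is stuck to the counter.
- straw_cup: Purple lidded straw cup, 67 mm across, 142 mm high to the straw tip, on the counter; origin under its centre. Leave alone.
- egg_cup: Mint egg cup, 46 mm across, 46 mm high, standing in the middle tier; origin under its centre. Leave alone.
- mug: Blue mug, 76 mm across, 85 mm high, handle on its +y side; origin under its centre. Leave alone.
- spice_jar: Amber spice jar, 48 mm across, 100 mm high; origin under its centre. Leave alone.
- pepper_tin: Red tin, 60 mm across, 85 mm high; origin under its centre. Leave alone.

How it is judged:
On the way, in this order (a step that is already met when the one before it is completed fails the run):
1. the flap is raised right up (over 0.75 rad) (value of joint flap above 0.75 rad), for 0.2 s.
2. the top bowl is lifted clear of the lower bowl, which stays upright in the tier (z of top_bowl_mid in the frame of lower_bowl_mid above 0.046 m and angle between lower_bowl_mid's own z axis and vertical below 0.2 rad), for 0.2 s.
3. the bowl's foot is plugged home in the plate's socket (horizontal distance between top_bowl_foot and socket below 0.004 m and z of top_bowl_foot in the frame of socket below -0.009 m and angle between top_bowl_mid's own z axis and vertical below 0.12 rad), for 0.2 s.
At the end, for the whole second after the job is handed in: The top bowl's square foot is at least 9 mm deep in the plate's socket (12 mm is home), within 4 mm of its centre and within 0.12 rad of upright, at rest; the flap is shut to under 0.06 rad; the lower bowl stands upright in the tier within 20 mm of where it was (all of step 3 and linear speed of top_bowl below 0.02 m/s and value of joint flap below 0.06 rad and distance of lower_bowl_mid from where it was at the start of the episode below 0.02 m and angle between lower_bowl_mid's own z axis and vertical below 0.12 rad); the robot touches nothing.
It fails at once if the lower bowl is dragged out of its place (over 30 mm) or tipped (distance of lower_bowl_mid from where it was at the start of the episode above 0.03 m or angle between lower_bowl_mid's own z axis and vertical above 0.5 rad).
It fails at once if the top bowl is dropped (falls free faster than 0.7 m/s, about 25 mm) (linear speed of top_bowl above 0.7 m/s and contact force between the fingers and top_bowl below 0.1 N).
It fails at once if a bystander is shifted over 25 mm or tipped (distance of any of straw_cup, egg_cup, mug, spice_jar, pepper_tin from where it was at the start of the episode above 0.025 m or angle between any of straw_cup, egg_cup, mug, spice_jar, pepper_tin's own z axis and vertical above 0.5 rad).
It also fails if it takes over 69 s, if anything falls off the work surface, if the arm or the gripper's body presses on something with over 40 N, if the wrist force passes 120 N, or if a joint passes its speed limit or range.

## Working session

There is one attempt and no reset: what is moved stays moved. The work goes in short steps, Python scripts to look and compute and a tool call to move; the robot and the scene stay as the last step left them, time stands still between calls to the robot, and variables do not carry over. Pictures are saved under pics/ and viewed, at most 10 in all, crops included, and the job is handed in when it is done.

Besides the shell and the picture viewer there is one more tool, called after ">>>" as name(argument=value, ...), one argument or row to a line, values as JSON. move_arm: Moves the arm, as the interface text tells. Its arguments: {"type":"object","properties":{"increments":{"type":"array"},"force":{"type":"number"}},"required":["increments"]}

```bash
mkdir -p pics
cat > h.py <<'E'
import numpy as np, cv2
from station import arm
from scipy.spatial.transform import Rotation as Ro
np.set_printoptions(precision=4,suppress=True)
def snap(cam,fn):
    im=arm.grab_frame(cam); cv2.imwrite('pics/'+fn,im); return im
def proj(cam,P):
    c=arm.camera_info(cam);K=np.array(c['K']);T=np.linalg.inv(np.array(c['extrinsics']))
    p=T[:3,:3]@np.array(P,float)+T[:3,3];s=p[:2]/p[2];s=s*(1+c['k1']*(s@s))
    return K[:2,:2]@s+K[:2,2]
def ray(cam,uv):
    c=arm.camera_info(cam);K=np.array(c['K']);T=np.array(c['extrinsics'])
    d=np.linalg.solve(K,[uv[0],uv[1],1])[:2];s=d.copy()
    for _ in range(20): s=d/(1+c['k1']*(s@s))
    return T[:3,3],T[:3,:3]@np.array([s[0],s[1],1])
def onz(cam,uv,z):
    o,d=ray(cam,uv);return o+d*(z-o[2])/d[2]
def tool():
    s=arm.get_state();return np.array(s['eef_pos']),Ro.from_euler('xyz',s['ee_rot']).as_matrix()
E
python3 - <<'E'
from h import *
a=snap('scene','s0.png');b=snap('top','t0.png')
for cam in('scene','top'):
    c=arm.camera_info(cam);print(cam,np.array(c['extrinsics'])[:3,3],np.array(c['K'])[0,0],c['k1'])
    for n in['flap_tab','flap_hinge','tiers','top_bowl_mid','top_bowl_foot','lower_bowl_mid','socket','straw_cup','egg_cup','mug','spice_jar','pepper_tin']:
        r=arm.pinpoint(cam,n)
        print(n,[(np.round(x['position'],4),round(x['score'],2),np.round(proj(cam,x['position']))) for x in r[:2]])
print(arm.get_state())
E
```

```text
scene [1.1781 0.2509 1.1498] 454.2199117696594 0.030039081489999557
flap_tab [(array([ 0.4926, -0.2235,  0.2131]), 0.87, array([243., 142.]))]
flap_hinge [(array([ 0.682 , -0.2069,  0.1849]), 0.86, array([218., 205.]))]
tiers [(array([ 0.5985, -0.2153, -0.0005]), 0.97, array([240., 216.]))]
top_bowl_mid [(array([ 0.5795, -0.2037,  0.1566]), 0.66, array([239., 181.]))]
top_bowl_foot [(array([ 0.6796, -0.0013, -0.0005]), 0.6, array([297., 261.])), (array([ 0.5811, -0.2101,  0.133 ]), 0.56, array([238., 186.]))]
lower_bowl_mid [(array([ 0.5833, -0.2023,  0.1264]), 0.55, array([240., 188.]))]
socket [(array([0.5601, 0.2147, 0.0126]), 0.82, array([384., 247.]))]
straw_cup [(array([ 0.6781, -0.0026,  0.0003]), 0.86, array([297., 261.]))]
egg_cup [(array([ 0.4899, -0.2248,  0.2155]), 0.6, array([243., 140.]))]
mug [(array([ 0.4303,  0.0282, -0.0022]), 0.56, array([336., 195.]))]
spice_jar [(array([ 0.4168,  0.3986, -0.0001]), 0.79, array([459., 227.]))]
pepper_tin [(array([ 0.3848, -0.3985, -0.0005]), 0.63, array([218., 147.])), (array([ 0.4927, -0.2223,  0.2136]), 0.5, array([243., 142.]))
[... 928 characters left out ...]
72., 188.]))]
mug [(array([ 0.4282,  0.0162, -0.0002]), 0.83, array([312., 238.]))]
spice_jar [(array([0.4157, 0.3934, 0.0017]), 0.76, array([208., 243.]))]
pepper_tin [(array([ 0.3886, -0.4003, -0.0017]), 0.73, array([426., 247.]))]
{'t': 1.3, 'q': array([ 1.4611,  0.3586,  0.0119,  0.    , -1.2241, -0.2881]), 'qd': array([ 0.0003,  0.0011,  0.0014, -0.0004, -0.0007, -0.0002]), 'joint_efforts': array([  0.0002, -58.2388,  29.33  ,   7.0029,   0.0125,  -0.    ]), 'eef_pos': array([0.2615, 0.6223, 0.2922]), 'ee_rot': array([ 3.1416, -0.    , -0.3978]), 'force': array([-0.0968,  0.5428,  0.367 ]), 'moment': array([ 0.0194,  0.0505, -0.0066]), 'gripper_force': 0.0, 'width': 0.08791620947291064}
```

View pics/s0.png

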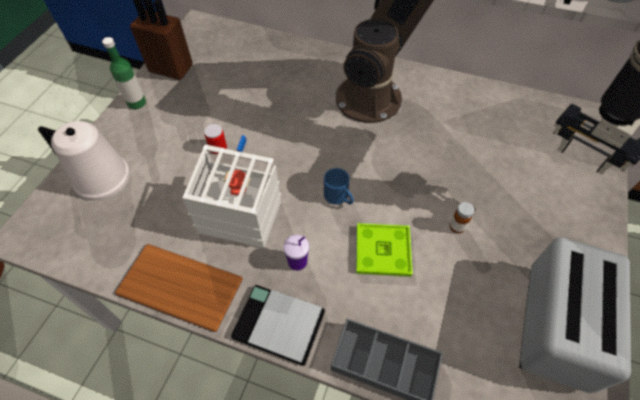

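View pics/t0.png

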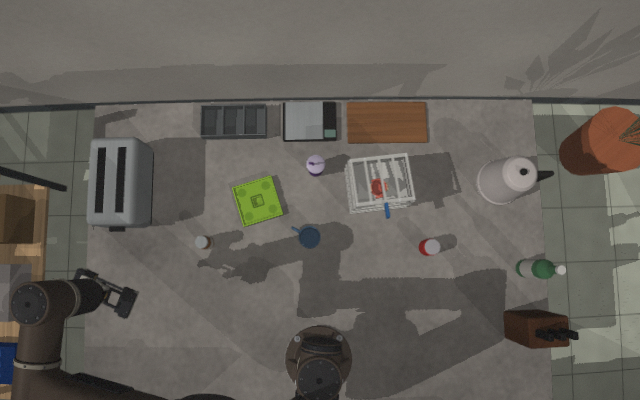

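The scene picture shows the stand around (232,195), the tab at (243,142), the plate at (384,248), the cup at (297,252) and the mug at (336,185). The network points agree with this. Next I get yaws for the plate, stand and bowl.

Run:
```python
from h import *
b=cv2.imread('pics/t0.png');a=cv2.imread('pics/s0.png')
A=cv2.resize(b[145:225,340:420],(400,400),interpolation=cv2.INTER_CUBIC)
B=cv2.resize(a[130:240,180:290],(400,400),interpolation=cv2.INTER_CUBIC)
cv2.imwrite('pics/c0.png',np.hstack([A,B]))
for cam,n,z in(('top','socket',.022),('scene','socket',.022),('top','tiers',.182)):
    r=arm.silhouettes(cam,'lime plate' if 0 else n)
    for x in r[:1]:
        m=x['pixels'];v,u=np.nonzero(m)
        P=np.array([onz(cam,(i,j),z)[:2] for i,j in zip(u,v)],np.float32)
        q=cv2.minAreaRect(P);print(n,x['score'],len(u),q)
im=b;hsv=cv2.cvtColor(im,cv2.COLOR_BGR2HSV)
for cam,im in(('top',b),('scene',a)):
    hsv=cv2.cvtColor(im,cv2.COLOR_BGR2HSV)
    m=cv2.inRange(hsv,(33,120,80),(50,255,255));v,u=np.nonzero(m)
    k=cv2.connectedComponentsWithStats(m)[2];l=cv2.connectedComponentsWithStats(m)[1]
    i=1+np.argmax(k[1:,4]);v,u=np.nonzero(l==i)
    P=np.array([onz(cam,(x,y),.02)[:2] for x,y in zip(u,v)],np.float32)
    print('lime',cam,len(u),cv2.minAreaRect(P))
    m=cv2.inRange(hsv,(100,140,60),(125,255,255));v,u=np.nonzero(m);s=(abs(u-(388 if cam=='top' else 243))<15)&(abs(v-(212 if cam=='top' else 142))<15)
    P=np.array([onz(cam,(x,y),.214)[:2] for x,y in zip(u[s],v[s])],np.float32)
    print('tab',cam,s.sum(),cv2.minAreaRect(P))
```

```text
socket 0.57 1837 ((0.5653409957885742, 0.21030402183532715), (0.15762802958488464, 0.1577538400888443), 17.359495162963867)
socket 0.78 2860 ((0.5713945627212524, 0.21593235433101654), (0.16693253815174103, 0.1535845249891281), 19.336984634399414)Traceback (most recent call last):
  File "<stdin>", line 10, in <module>
  File "h.py", line 17, in onz
    o,d=ray(cam,uv);return o+d*(z-o[2])/d[2]
        ~~~^^^^^^^^
  File "h.py", line 12, in ray
    c=arm.camera_info(cam);K=np.array(c['K']);T=np.array(c['extrinsics'])
ValueError: time passes only in moves, steps and waits
```

View pics/c0.png

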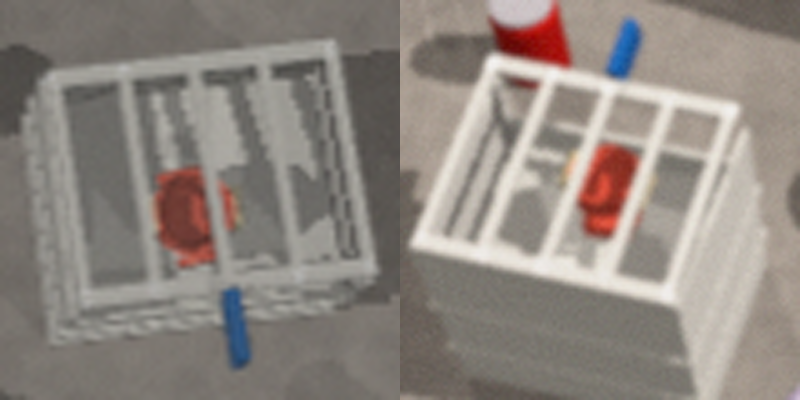

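>>> move_arm(
  increments=[
    {"dz": -0.04,"jaw": 0},
    {"dz": -0.04},
    {"dz": -0.04},
    {"dz": -0.04},
    {"dz": -0.04},
    {"dz": -0.04},
  ],
)

```text
$.increments[0]: bad value
```

The left (top) crop shows the coral bowl at about (192,215). Its cream ears are at left (158,207) and right (237,207), so they lie roughly along world y. The tab runs from (232,290) to (240,365). The plate yaw is about 17°. I retry the move with all keys given.

>>> move_arm(
  increments=[
    {"jaw": 0.0,"dx": 0.0,"dy": 0.0,"dz": -0.04,"twist": 0.0},
    {"jaw": 0.0,"dx": 0.0,"dy": 0.0,"dz": -0.04,"twist": 0.0},
    {"jaw": 0.0,"dx": 0.0,"dy": 0.0,"dz": -0.04,"twist": 0.0},
  ],
)

```text
t: 1.7
eef_pos: [0.2615, 0.6219, 0.4133]
ee_rot: [3.14, -0.001, -0.398]
force: [0.8, 2.4, 0.9]
width: 0.073
gripper_force: 0.0
```

Run:
```python
from h import *
cc={c:arm.camera_info(c) for c in('top','scene')}
s=arm.get_state();print(s['t'],s['q'],s['eef_pos'],s['ee_rot'])
```

```text
1.7 [ 1.4611  0.314   0.2162  0.0003 -1.4745 -0.2881] [0.2615 0.6219 0.4133] [ 3.1402 -0.0007 -0.3978]
```

>>> move_arm(
  increments=[
    {"jaw": 0,"dx": 0,"dy": 0,"dz": 0,"twist": -0.122},
    {"jaw": 0,"dx": 0,"dy": 0,"dz": 0,"twist": -0.122},
    {"jaw": 0,"dx": 0,"dy": 0,"dz": 0,"twist": -0.122},
    {"jaw": 0,"dx": 0,"dy": 0,"dz": 0,"twist": -0.122},
    {"jaw": 0,"dx": 0.007,"dy": 0.039,"dz": 0,"twist": 0},
    {"jaw": 0,"dx": 0.007,"dy": 0.039,"dz": 0,"twist": 0},
    {"jaw": 0,"dx": 0.007,"dy": 0.039,"dz": 0,"twist": 0},
    {"jaw": 0,"dx": 0.007,"dy": 0.039,"dz": 0,"twist": 0},
    {"jaw": 0,"dx": 0.007,"dy": 0.039,"dz": 0,"twist": 0},
    {"jaw": 0,"dx": 0.007,"dy": 0.039,"dz": 0,"twist": 0},
    {"jaw": 0,"dx": 0.007,"dy": 0.039,"dz": 0,"twist": 0},
    {"jaw": 0,"dx": 0.007,"dy": 0.039,"dz": 0,"twist": 0},
  ],
)

```text
t: 2.7
eef_pos: [0.3454, 0.3146, 0.4124]
ee_rot: [-3.141, -0.0, 0.091]
force: [0.9, -0.2, -0.5]
width: 0.0437
gripper_force: 0.0
```

>>> move_arm(
  increments=[
    {"jaw": 0,"dx": 0.007,"dy": 0.039,"dz": 0,"twist": 0},
    {"jaw": 0,"dx": 0.007,"dy": 0.039,"dz": 0,"twist": 0},
    {"jaw": 0,"dx": 0.007,"dy": 0.039,"dz": 0,"twist": 0},
    {"jaw": 0,"dx": 0.007,"dy": 0.039,"dz": 0,"twist": 0},
    {"jaw": 0,"dx": 0.007,"dy": 0.039,"dz": 0,"twist": 0},
    {"jaw": 0,"dx": 0.007,"dy": 0.039,"dz": 0,"twist": 0},
    {"jaw": 0,"dx": 0.007,"dy": 0.039,"dz": 0,"twist": 0},
    {"jaw": 0,"dx": 0.007,"dy": 0.039,"dz": 0,"twist": 0},
    {"jaw": 0,"dx": 0.007,"dy": 0.039,"dz": 0,"twist": 0},
    {"jaw": 0,"dx": 0.007,"dy": 0.039,"dz": 0,"twist": 0},
    {"jaw": 0,"dx": 0.007,"dy": 0.039,"dz": 0,"twist": 0},
    {"jaw": 0,"dx": 0.007,"dy": 0.039,"dz": 0,"twist": 0},
  ],
)

```text
t: 3.7
eef_pos: [0.4711, -0.1441, 0.4126]
ee_rot: [-3.142, -0.001, 0.09]
force: [1.7, 0.7, 0.3]
width: 0.0438
gripper_force: 0.0
```

Run:
```python
from h import *
s=arm.get_state();print(s['t'],s['q'],s['eef_pos'],s['ee_rot'])
for cam in('top','scene'):
    arm.grab_frame(cam)
    for n in('flap_tab','flap_hinge','top_bowl_mid'):
        r=arm.pinpoint(cam,n);print(cam,n,[(np.round(x['position'],4),round(x['score'],2)) for x in r[:1]])
```

```text
3.7 [ 0.103  -0.0067 -0.1699 -0.     -1.4064  1.558 ] [ 0.4711 -0.1441  0.4126] [-3.1416 -0.0011  0.0902]
top flap_tab []
top flap_hinge [(array([ 0.6797, -0.2056,  0.1794]), 0.65)]
top top_bowl_mid []
scene flap_tab [(array([ 0.4931, -0.221 ,  0.2179]), 0.72)]
scene flap_hinge [(array([ 0.6824, -0.2058,  0.1827]), 0.66)]
scene top_bowl_mid [(array([ 0.5806, -0.2049,  0.1582]), 0.79)]
```

>>> move_arm(
  increments=[
    {"jaw": 0,"dx": 0.005,"dy": 0.027,"dz": 0,"twist": 0},
    {"jaw": 0,"dx": 0.005,"dy": 0.027,"dz": 0,"twist": 0},
    {"jaw": 0,"dx": 0.005,"dy": 0.027,"dz": 0,"twist": 0},
    {"jaw": 0,"dx": 0,"dy": 0,"dz": 0.035,"twist": 0},
    {"jaw": 0,"dx": 0,"dy": 0,"dz": 0.035,"twist": 0},
    {"jaw": 0,"dx": 0,"dy": 0,"dz": 0.035,"twist": 0},
    {"jaw": 0,"dx": 0,"dy": 0,"dz": 0.03,"twist": 0},
    {"jaw": 0,"dx": 0,"dy": 0,"dz": 0.015,"twist": 0},
  ],
)

```text
t: 4.77
eef_pos: [0.492, -0.2195, 0.2586]
ee_rot: [-3.14, 0.004, 0.092]
force: [-1.3, 0.2, -0.1]
width: 0.0436
gripper_force: 0.0
```

>>> move_arm(
  increments=[
    {"jaw": -1,"dx": 0,"dy": 0,"dz": 0,"twist": 0},
    {"jaw": -1,"dx": 0,"dy": 0,"dz": 0,"twist": 0},
    {"jaw": -1,"dx": 0,"dy": 0,"dz": 0,"twist": 0},
    {"jaw": -1,"dx": 0,"dy": 0,"dz": 0,"twist": 0},
    {"jaw": -1,"dx": 0,"dy": 0,"dz": 0,"twist": 0},
  ],
  force=15,
)

```text
t: 5.18
eef_pos: [0.4942, -0.2212, 0.2638]
ee_rot: [3.141, -0.003, 0.091]
force: [2.9, -9.8, -0.5]
width: 0.0159
gripper_force: 5.8
```

>>> move_arm(
  increments=[
    {"jaw": -1,"dx": 0,"dy": 0.003,"dz": 0,"twist": 0},
    {"jaw": -1,"dx": 0,"dy": 0,"dz": 0,"twist": 0},
    {"jaw": -1,"dx": 0,"dy": 0,"dz": 0,"twist": 0},
  ],
)

```text
t: 5.43
eef_pos: [0.4944, -0.2245, 0.2631]
ee_rot: [3.141, -0.002, 0.09]
force: [1.3, -1.3, 0.8]
width: 0.0101
gripper_force: 15.0
```

>>> move_arm(
  increments=[
    {"jaw": -1,"dx": 0.002,"dy": 0,"dz": -0.0113,"twist": 0},
    {"jaw": -1,"dx": 0.003,"dy": 0,"dz": -0.0112,"twist": 0},
    {"jaw": -1,"dx": 0.0035,"dy": 0,"dz": -0.011,"twist": 0},
    {"jaw": -1,"dx": 0.0042,"dy": 0,"dz": -0.0107,"twist": 0},
    {"jaw": -1,"dx": 0.0047,"dy": 0,"dz": -0.0105,"twist": 0},
    {"jaw": -1,"dx": 0.0054,"dy": 0,"dz": -0.0102,"twist": 0},
    {"jaw": -1,"dx": 0.006,"dy": 0,"dz": -0.0098,"twist": 0},
    {"jaw": -1,"dx": 0.0066,"dy": 0,"dz": -0.0095,"twist": 0},
    {"jaw": -1,"dx": 0.0071,"dy": 0,"dz": -0.009,"twist": 0},
    {"jaw": -1,"dx": 0.0076,"dy": 0,"dz": -0.0087,"twist": 0},
    {"jaw": -1,"dx": 0.0082,"dy": 0,"dz": -0.0081,"twist": 0},
    {"jaw": -1,"dx": 0.0086,"dy": 0,"dz": -0.0076,"twist": 0},
  ],
)

```text
t: 6.43
eef_pos: [0.5599, -0.218, 0.3801]
ee_rot: [-3.141, 0.002, 0.09]
force: [-0.9, -0.5, -3.3]
width: 0.0103
gripper_force: 15.0
```

>>> move_arm(
  increments=[
    {"jaw": -1,"dx": 0.0035,"dy": 0,"dz": -0.003,"twist": 0},
    {"jaw": -1,"dx": 0,"dy": 0,"dz": 0,"twist": 0},
    {"jaw": -1,"dx": 0,"dy": 0,"dz": 0,"twist": 0},
  ],
)

```text
t: 6.68
eef_pos: [0.5637, -0.2177, 0.3833]
ee_rot: [-3.141, -0.0, 0.09]
force: [-3.6, 2.5, 4.1]
width: 0.0098
gripper_force: 15.0
```

Run:
```python
from h import *
s=arm.get_state();print(s['t'],s['q'],s['eef_pos'],s['ee_rot'],s['force'],s['width'])
arm.grab_frame('scene')
for n in('flap_tab','flap_hinge','top_bowl_mid'):
        r=arm.pinpoint('scene',n);print(n,[(np.round(x['position'],4),round(x['score'],2)) for x in r[:1]])
```

```text
6.6833 [-0.0457  0.1986 -0.003  -0.0002 -1.3688  1.707 ] [ 0.5637 -0.2177  0.3833] [-3.1415 -0.0004  0.0905] [-3.5805  2.5147  4.1378] 0.009830866483528827
flap_tab [(array([ 0.5585, -0.2159,  0.3357]), 0.68)]
flap_hinge [(array([ 0.6798, -0.2047,  0.1844]), 0.75)]
top_bowl_mid [(array([ 0.5785, -0.2053,  0.1583]), 0.87)]
```

Run:
```python
import numpy as np
D=[(1.4611,.3586,.0119,.2615,.6223,.2922),(1.4611,.314,.2162,.2615,.6219,.4133),(.103,-.0067,-.1699,.4711,-.1441,.4126),(-.0457,.1986,-.003,.5637,-.2177,.3833)]
A=[];b=[]
for j1,j2,j3,x,y,z in D:
    r=x*np.cos(j1)+y*np.sin(j1);print('lat',x*np.sin(j1)-y*np.cos(j1),r)
    w=j2-j3
    A+=[[np.sin(j2),np.cos(w),-np.sin(w),1,0],[np.cos(j2),-np.sin(w),-np.cos(w),0,1]];b+=[r,z]
s=np.linalg.lstsq(np.array(A),np.array(b),rcond=None);print(s)
```

```text
lat 0.1918010254056376 0.6471876904371296
lat 0.19184481598881603 0.6467900946815879
lat 0.19177384530337413 0.45378718829155756
lat 0.19172058345263848 0.5730568888693163
(array([ 5.99546524e-01,  4.63257800e-01, -2.10403479e-03,  3.88173864e-04,
       -1.13767127e-01]), array([1.05763004e-08]), np.int32(5), array([3.4550649 , 2.82548628, 0.21448638, 0.12894682, 0.12853856]))
```

>>> move_arm(
  increments=[
    {"jaw": 0,"dx": 0,"dy": 0,"dz": 0,"twist": 0},
    {"jaw": 0,"dx": 0,"dy": 0,"dz": 0,"twist": 0},
    {"jaw": 0,"dx": 0,"dy": 0,"dz": 0,"twist": 0},
    {"jaw": 0,"dx": 0,"dy": 0,"dz": -0.03,"twist": 0},
    {"jaw": 0,"dx": 0,"dy": 0,"dz": -0.04,"twist": 0},
    {"jaw": 0,"dx": 0,"dy": 0,"dz": -0.04,"twist": 0},
    {"jaw": 0,"dx": 0,"dy": 0,"dz": -0.04,"twist": 0},
    {"jaw": 0,"dx": 0,"dy": 0,"dz": -0.04,"twist": 0},
    {"jaw": 0,"dx": 0,"dy": 0,"dz": -0.04,"twist": 0},
    {"jaw": 0,"dx": 0,"dy": 0,"dz": -0.04,"twist": 0},
  ],
)

```text
t: 7.72
eef_pos: [0.5632, -0.218, 0.6548]
ee_rot: [3.141, -0.001, 0.09]
force: [2.5, -0.2, 1.1]
width: 0.0441
gripper_force: 0.0
```

>>> move_arm(
  increments=[
    {"jaw": 0,"dx": 0.04,"dy": 0,"dz": 0,"twist": 0},
    {"jaw": 0,"dx": 0.04,"dy": 0,"dz": 0,"twist": 0},
    {"jaw": 0,"dx": 0.04,"dy": 0,"dz": 0,"twist": 0},
    {"jaw": 0,"dx": 0.04,"dy": 0,"dz": 0,"twist": 0},
    {"jaw": 0,"dx": 0.04,"dy": 0,"dz": 0,"twist": 0},
    {"jaw": 0,"dx": 0.04,"dy": 0,"dz": 0,"twist": 0},
  ],
)

```text
t: 8.22
eef_pos: [0.7692, -0.1878, 0.6137]
ee_rot: [3.127, -0.02, 0.09]
force: [0.5, -0.1, -1.4]
width: 0.0438
gripper_force: 0.0
```

Run:
```python
from h import *
s=arm.get_state();print(s['t'],s['q'],s['eef_pos'],s['ee_rot'])
```

```text
8.2167 [ 0.0107  0.6705  1.2487  0.0158 -2.1274  1.6588] [ 0.7692 -0.1878  0.6137] [ 3.1265 -0.0204  0.0903]
```

>>> move_arm(
  increments=[
    {"jaw": 0,"dx": 0.04,"dy": 0,"dz": 0,"twist": 0},
    {"jaw": 0,"dx": 0.04,"dy": 0,"dz": 0,"twist": 0},
    {"jaw": 0,"dx": 0.04,"dy": 0,"dz": 0,"twist": 0},
    {"jaw": 0,"dx": 0.04,"dy": 0,"dz": 0,"twist": 0},
  ],
)

```text
t: 8.55
eef_pos: [0.8505, -0.1572, 0.5659]
ee_rot: [3.091, -0.104, 0.093]
force: [0.9, -0.2, -0.6]
width: 0.044
gripper_force: 0.0
```

Run:
```python
from h import *
s=arm.get_state();print(s['t'],s['q'],s['eef_pos'],s['ee_rot'])
```

```text
8.55 [ 0.0579  0.7422  1.2503  0.0507 -1.9724  1.6254] [ 0.8505 -0.1572  0.5659] [ 3.0912 -0.1043  0.0928]
```

>>> move_arm(
  increments=[
    {"jaw": 0,"dx": -0.04,"dy": 0,"dz": 0,"twist": 0},
    {"jaw": 0,"dx": -0.04,"dy": 0,"dz": 0,"twist": 0},
    {"jaw": 0,"dx": -0.04,"dy": 0,"dz": 0,"twist": 0},
    {"jaw": 0,"dx": 0,"dy": 0,"dz": 0,"twist": 0},
  ],
)

```text
t: 8.88
eef_pos: [0.7468, -0.1678, 0.5571]
ee_rot: [3.091, -0.094, 0.092]
force: [-0.8, -0.3, 1.9]
width: 0.0442
gripper_force: 0.0
```

Run:
```python
from h import *
s=arm.get_state();print(s['t'],s['q'],s['eef_pos'],s['ee_rot'])
```

```text
8.8833 [ 0.0517  0.449   0.7069  0.0471 -1.7321  1.6185] [ 0.7468 -0.1678  0.5571] [ 3.0913 -0.0945  0.0919]
```

```bash
cat > kin.py <<'E'
import numpy as np
from scipy.spatial.transform import Rotation as Ro
from scipy.optimize import least_squares,lsq_linear
E=lambda a,t:Ro.from_euler(a,t).as_matrix()
P0=dict(s4=1,s6=-1,l6=.2,c=0.)
def fk(q,l6=None,s4=None,s6=None,c=None,off=.1918):
    l6=PAR[0] if l6 is None else l6; s4=PAR[1] if s4 is None else s4; s6=PAR[2] if s6 is None else s6; c=PAR[3] if c is None else c
    w=q[1]-q[2]
    R=E('z',q[0])@E('y',w)@E('x',s4*q[3])@E('y',-q[4])
    p=E('z',q[0])@np.array([.5995*np.sin(q[1])+.4633*np.cos(w),-off,l6-.1138+.5995*np.cos(q[1])-.4633*np.sin(w)])+R[:,0]*l6
    T=R@E('x',s6*q[5]+c)@np.array([[0,0,1],[0,1,0],[-1,0,0]]).astype(float)  # tool z = R x
    return p,T
PAR=[.2,1,1,0]
D=[([1.4611,.3586,.0119,0,-1.2241,-.2881],[.2615,.6223,.2922],[3.1416,0,-.3978]),
([.103,-.0067,-.1699,0,-1.4064,1.558],[.4711,-.1441,.4126],[-3.1416,-.0011,.0902]),
([.0107,.6705,1.2487,.0158,-2.1274,1.6588],[.7692,-.1878,.6137],[3.1265,-.0204,.0903]),
([.0579,.7422,1.2503,.0507,-1.9724,1.6254],[.8505,-.1572,.5659],[3.0912,-.1043,.0928]),
([.0517,.449,.7069,.0471,-1.7321,1.6185],[.7468,-.1678,.5571],[3.0913,-.0945,.0919])]
def err(l6,s4,s6,c):
    e=[]
    for q,p,r in D:
        a,b=fk(q,l6,s4,s6,c);e+=list(a-p)+list(.3*Ro.from_matrix(b.T@E('xyz',r)).as_rotvec())
    return np.array(e)
best=None
for s4 in(1,-1):
    for s6 in(1,-1):
        for c in(0,1.5708,3.1416,-1.5708):
            o=least_squares(lambda v:err(v[0],s4,s6,v[1]),[.2,c])
            if best is None or o.cost<best[0]: best=(o.cost,o.x[0],s4,s6,o.x[1])
PAR=list(best[1:])
if __name__=='__main__':
    print(best);print(err(*PAR).reshape(-1,6).round(4))
E
python3 kin.py
```

```text
(np.float64(0.0001314639690595733), np.float64(0.3001468232575437), -1, -1, np.float64(-1.5707635523646561))
[[-0.0001 -0.001  -0.0021  0.     -0.     -0.    ]
 [-0.0003 -0.0001 -0.0022 -0.     -0.     -0.    ]
 [-0.0002  0.0002 -0.0045 -0.     -0.      0.    ]
 [ 0.0017  0.0005 -0.0105 -0.     -0.     -0.    ]
 [-0.0001  0.0004 -0.0109  0.      0.      0.    ]]
```

```bash
cat > kin.py <<'E'
import numpy as np
from scipy.spatial.transform import Rotation as Ro
from scipy.optimize import least_squares
E=lambda a,t:Ro.from_euler(a,t).as_matrix()
M=np.array([[0,0,1],[0,1,0],[-1,0,0]],float)
V=np.array([.5995,.4633,-.0021,.186,.3,.05,.1418])
def fk(q,v=None):
    L1,L2,e,h,l6,a,b=V if v is None else v
    w=q[1]-q[2];W=E('y',w);R4=W@E('x',-q[3]);R5=R4@E('y',-q[4])
    p=np.array([L1*np.sin(q[1]),-a,h+L1*np.cos(q[1])])+W@[L2,0,e]+R4@[0,-b,0]+R5@[l6,0,0]
    Z=E('z',q[0]);return Z@p,Z@R5@E('x',-q[5]-np.pi/2)@M
D=[([1.4611,.3586,.0119,0,-1.2241,-.2881],[.2615,.6223,.2922],[3.1416,0,-.3978]),
([1.4611,.314,.2162,.0003,-1.4745,-.2881],[.2615,.6219,.4133],[3.1402,-.0007,-.3978]),
([-.0457,.1986,-.003,-.0002,-1.3688,1.707],[.5637,-.2177,.3833],[-3.1415,-.0004,.0905]),
([.103,-.0067,-.1699,0,-1.4064,1.558],[.4711,-.1441,.4126],[-3.1416,-.0011,.0902]),
([.0107,.6705,1.2487,.0158,-2.1274,1.6588],[.7692,-.1878,.6137],[3.1265,-.0204,.0903]),
([.0579,.7422,1.2503,.0507,-1.9724,1.6254],[.8505,-.1572,.5659],[3.0912,-.1043,.0928]),
([.0517,.449,.7069,.0471,-1.7321,1.6185],[.7468,-.1678,.5571],[3.0913,-.0945,.0919])]
V=least_squares(lambda v:np.concatenate([fk(q,v)[0]-p for q,p,r in D]),V,x_scale=.1).x
LO=np.array([-3.07,-1.43,-1.02,-3.03,-3.05,-3.03]);HI=np.array([3.07,2.12,1.25,1.67,0,3.03])
def step(q,p,R,wr,n=40):
    f=lambda x:(lambda a,b:np.concatenate([a-p,wr*Ro.from_matrix(b@R.T).as_rotvec()]))(*fk(x))
    return least_squares(f,np.clip(q,LO+1e-4,HI-1e-4),bounds=(LO,HI)).x
def run(q,rows,wr):
    q=np.array(q,float)
    for dx,dy,dz,tw in rows:
        p,R=fk(q);q=step(q,p+R@[dx,dy,dz],R@E('z',tw),wr)
    return q
rpy=lambda R:Ro.from_matrix(R).as_euler('xyz')
if __name__=='__main__':
    np.set_printoptions(precision=4,suppress=True)
    print(V);print(np.array([fk(q)[0]-p for q,p,r in D]))
    q0=[-.0457,.1986,-.003,0,-1.3688,1.707]
    p,R=fk(q0);q0=step(np.array(q0),np.array([.5632,-.218,.6548]),R,1.)
    for wr in(.1,.2,.3,.5,1):
        q=run(q0,[(.04,0,0,0)]*6,wr);p,R=fk(q);print(wr,p,rpy(R),q)
        q=run(q,[(.04,0,0,0)]*4,wr);p,R=fk(q);print(wr,p,rpy(R),q)
E
python3 kin.py
```

```text
[ 0.6017  0.4636  0.0001  0.1989  0.3127 -0.0009  0.1927]
[[ 0.  0. -0.]
 [ 0. -0.  0.]
 [-0. -0. -0.]
 [ 0. -0.  0.]
 [-0.  0.  0.]
 [-0.  0. -0.]
 [ 0.  0.  0.]]
0.1 [ 0.7966 -0.1948  0.6537] [ 3.0397 -0.1833  0.1   ] [ 0.03    0.6439  1.25    0.0971 -1.9852  1.6791]
0.1 [ 0.9371 -0.1745  0.6941] [ 2.833  -0.548   0.1818] [ 0.0998  0.6948  1.25    0.2652 -1.5579  1.6398]
0.2 [ 0.7861 -0.1922  0.6416] [ 3.0693 -0.1307  0.0953] [ 0.024   0.6501  1.25    0.0703 -2.0343  1.6731]
0.2 [ 0.9103 -0.1695  0.6494] [ 2.9246 -0.4091  0.1378] [ 0.0884  0.7057  1.25    0.1987 -1.6941  1.6417]
0.3 [ 0.7776 -0.19    0.632 ] [ 3.0935 -0.0871  0.0926] [ 0.0188  0.6555  1.25    0.0475 -2.0744  1.6673]
0.3 [ 0.8852 -0.1646  0.6113] [ 2.9984 -0.2797  0.1117] [ 0.0763  0.7196  1.25    0.1374 -1.8145  1.6385]
0.5 [ 0.7688 -0.1878  0.6224] [ 3.1187 -0.0416  0.091 ] [ 0.0132  0.6615  1.25    0.023  -2.116   1.6604]
0.5 [ 0.8571 -0.1587  0.5722] [ 3.0746 -0.1337  0.0952] [ 0.0612  0.7394  1.25    0.0671 -1.9448  1.6291]
1 [ 0.7632 -0.1863  0.6164] [ 3.135  -0.0122  0.0905] [ 0.0095  0.6655  1.25    0.0067 -2.1426  1.6555]
1 [ 0.8392 -0.1548  0.5487] [ 3.1227 -0.038   0.0909] [ 0.0507  0.7545  1.25    0.0193 -2.0275  1.6194]
```

```bash
cat > plan1.py <<'E'
from kin import *
import sys,time
np.set_printoptions(precision=4,suppress=True)
q0=[-.0457,.1986,-.003,0,-1.3688,1.707]
p,R=fk(q0);q0=step(np.array(q0),np.array([.5632,-.218,.6548]),R,1.)
for wr in(.4,.5,.55,.6,.7):
    q=run(q0,[(.04,0,0,0)]*10+[(-.04,0,0,0)]*3,wr);p,R=fk(q);print(wr,p,rpy(R),q)
q=[.0517,.449,.7069,.0471,-1.7321,1.6185]
for d in((.04,0,0),(.04,0,-.04),(0,0,-.04),(.04,.02,0),(.04,-.02,0),(.04,0,.03),(.04,0,-.02)):
    for n in(10,20,30):
        qq=run(q,[d+(0,)]*n,.55);p,R=fk(qq);print(d,n,p,rpy(R),qq)
E
time python3 plan1.py
```

```text
0.4 [ 0.7507 -0.1728  0.5641] [ 3.0457 -0.1903  0.1001] [ 0.0616  0.3906  0.6031  0.0886 -1.5895  1.6104]
0.5 [ 0.7387 -0.1701  0.5562] [ 3.0746 -0.1337  0.0952] [ 0.0554  0.4031  0.6235  0.0619 -1.6548  1.6155]
0.55 [ 0.7346 -0.1691  0.5535] [ 3.0847 -0.1137  0.0939] [ 0.0531  0.4079  0.6308  0.0525 -1.6777  1.617 ]
0.6 [ 0.7314 -0.1684  0.5514] [ 3.0928 -0.0977  0.093 ] [ 0.0512  0.4118  0.6368  0.0451 -1.696   1.6181]
0.7 [ 0.7267 -0.1673  0.5485] [ 3.1046 -0.074   0.0919] [ 0.0483  0.4177  0.6456  0.0341 -1.7231  1.6195]
(0.04, 0, 0) 10 [ 0.977  -0.1081  0.4988] [ 3.0179 -0.2786  0.1086] [ 0.1263  0.8527  1.25    0.1295 -1.6906  1.5692]
(0.04, 0, 0) 20 [ 1.0941 -0.0467  0.5028] [ 2.9076 -0.5677  0.1663] [ 0.2003  0.9212  1.25    0.2588 -1.3465  1.4824]
(0.04, 0, 0) 30 [1.1448 0.0144 0.6031] [ 2.7597 -0.8521  0.2856] [ 0.2666  0.9127  1.25    0.4176 -1.0889  1.3814]
(0.04, 0, -0.04) 10 [ 0.8    -0.0645  0.7586] [ 2.9531 -0.4062  0.1314] [ 0.2472  0.5584  1.25    0.2442 -1.8705  1.5349]
(0.04, 0, -0.04) 20 [0.6947 0.0516 0.9648] [ 2.7685 -0.769   0.2579] [ 0.5675  0.395   1.25    0
[... 1282 characters left out ...]
005] [ 0.0829  1.0951  1.25    0.0895 -1.5138  1.5829]
(0.04, 0, 0.03) 20 [ 1.2317 -0.0898  0.0521] [ 2.9336 -0.5269  0.1521] [ 0.1286  1.3635  1.25    0.2436 -0.9406  1.4461]
(0.04, 0, 0.03) 30 [ 1.3291 -0.0548  0.0492] [ 2.7572 -0.8509  0.2797] [ 0.1451  1.4909  1.25    0.5885 -0.5248  1.1393]
(0.04, 0, -0.02) 10 [ 0.8947 -0.0882  0.6379] [ 2.9887 -0.3386  0.118 ] [ 0.1746  0.7011  1.25    0.1756 -1.7866  1.5546]
(0.04, 0, -0.02) 20 [ 0.9186 -0.0029  0.7638] [ 2.8535 -0.6534  0.1987] [ 0.3173  0.6411  1.25    0.3588 -1.5591  1.4659]
(0.04, 0, -0.02) 30 [0.8565 0.0844 0.9379] [ 2.6594 -0.947   0.3695] [ 0.4929  0.5379  1.25    0.5894 -1.4113  1.3788]
real	0m5.627s
user	0m5.898s
sys	0m0.083s
```

Run:
```python
from h import *
a=snap('scene','s1.png');b=snap('top','t1.png')
A=cv2.resize(b[150:220,340:420],(400,350),interpolation=cv2.INTER_CUBIC)
B=cv2.resize(a[140:210,190:270],(400,350),interpolation=cv2.INTER_CUBIC)
cv2.imwrite('pics/c1.png',np.hstack([A,B]))
for p in((226.2,175.4),(248.75,182.25)): print(onz('scene',p,.17))
for p in((371.4,186.2),(387.5,186.5)): print(onz('top',p,.17))
b0=cv2.imread('pics/t0.png');a0=cv2.imread('pics/s0.png')
for cam,im in(('top',b0),('scene',a0)):
    hsv=cv2.cvtColor(im,cv2.COLOR_BGR2HSV)
    m=cv2.inRange(hsv,(30,120,80),(55,255,255))
    n,l,k,_=cv2.connectedComponentsWithStats(m);i=1+np.argmax(k[1:,4]);v,u=np.nonzero(l==i)
    P=np.array([onz(cam,(x,y),.02)[:2] for x,y in zip(u,v)],np.float32)
    print('lime',cam,len(u),cv2.minAreaRect(P))
```

```text
[ 0.5832 -0.2366  0.17  ]
[ 0.5831 -0.1702  0.17  ]
[ 0.5867 -0.184   0.17  ]
[ 0.5849 -0.2372  0.17  ]
lime top 1709 ((0.5656281113624573, 0.21187156438827515), (0.15060807764530182, 0.14984750747680664), 16.885009765625)Traceback (most recent call last):
  File "<stdin>", line 13, in <module>
  File "h.py", line 17, in onz
    o,d=ray(cam,uv);return o+d*(z-o[2])/d[2]
        ~~~^^^^^^^^
  File "h.py", line 12, in ray
    c=arm.camera_info(cam);K=np.array(c['K']);T=np.array(c['extrinsics'])
ValueError: time passes only in moves, steps and waits
```

View pics/c1.png

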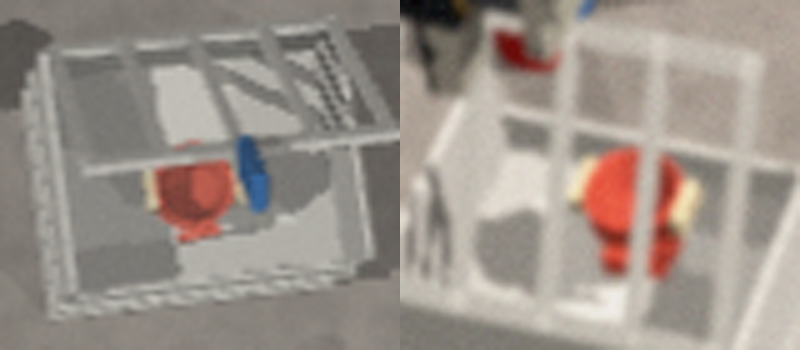

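The scene crop shows the coral top bowl at (630,190) with its ears at (580,185) and (687,207), and the lower bowl's ear at (640,255). The top crop shows ears at (150,188) and (238,188). The flap is up and the pile is untouched.

```bash
python3 - <<'E'
import re
s=open('h.py').read()
s=s.replace("def snap","import os,pickle\nif not os.path.exists('ci.pkl'): pickle.dump({c:arm.camera_info(c) for c in('top','scene')},open('ci.pkl','wb'))\nCI=pickle.load(open('ci.pkl','rb'))\ndef snap").replace("c=arm.camera_info(cam)","c=CI[cam]")
open('h.py','w').write(s)
E
python3 - <<'E'
from h import *
for cam,fn,box in(('scene','s1.png',(220,260,165,195)),('scene','s0.png',(220,260,165,195)),('top','t1.png',(365,395,175,200)),('top','t0.png',(365,395,175,200))):
    im=cv2.imread('pics/'+fn);u0,u1,v0,v1=box;c=im[v0:v1,u0:u1].astype(int)
    m=((c[...,2]-c[...,0]>28)&(c[...,1]-c[...,0]>15)&(c[...,2]-c[...,1]<45)&(c[...,2]>110)).astype(np.uint8)
    n,l,k,ce=cv2.connectedComponentsWithStats(m)
    big=[i for i in range(1,n) if k[i,4]>=3]
    print(fn)
    for i in big:
        p=ce[i]+[u0,v0];print(k[i,4],p,onz(cam,p,.17))
cam='scene'
P=[onz('scene',p,.17)[:2] for p in((226,177),(247.4,181.4))];print(P,(P[0]+P[1])/2)
P=[onz('top',p,.17)[:2] for p in((370,187.6),(387.8,187.6))];print(P)
E
```

```text
s1.png
31 [225.4516 175.6129] [ 0.5846 -0.2382  0.17  ]
51 [247.1373 181.0784] [ 0.5811 -0.1759  0.17  ]
s0.png
30 [225.9    175.4667] [ 0.5837 -0.2373  0.17  ]
20 [247.95 182.05] [ 0.5832 -0.1725  0.17  ]
t1.png
19 [369.7368 187.8947] [ 0.5811 -0.1783  0.17  ]
4 [387.25 188.25] [ 0.5791 -0.2362  0.17  ]
t0.png
6 [387.  186.5] [ 0.5849 -0.2356  0.17  ]
[array([ 0.5882, -0.2347]), array([ 0.5818, -0.1748])] [ 0.585  -0.2047]
[array([ 0.5821, -0.1792]), array([ 0.5812, -0.2381])]
```

```bash
cat > plan2.py <<'E'
from kin import *
from scipy.optimize import minimize
np.set_printoptions(precision=4,suppress=True)
q=[.0517,.449,.7069,.0471,-1.7321,1.6185]
T=Ro.from_euler('xyz',[np.pi,-.42,.03]).as_matrix()
N=16
def f(v,full=0):
    rows=[(.04,v[0]/25,v[1]/25,v[2]/10)]*N
    p,R=fk(qq:=run(q,rows,.6)); e=Ro.from_matrix(R@T.T).as_rotvec()
    return (p,rpy(R),qq,e) if full else np.concatenate([e,[.02*v[0],.02*v[1]]])
o=least_squares(f,[-.3,-.3,0],bounds=([-1,-1,-1],[1,1,1]),diff_step=.02)
print(o.x/[25,25,10],o.cost,*f(o.x,1))
E
python3 plan2.py
```

```text
[-0.04    0.0126  0.0046] 0.00025132500266155186 [1.0507 0.4105 0.289 ] [ 3.1336 -0.4208  0.0304] [ 0.603   1.1114  1.25    0.2355 -1.3596  0.9878] [-0.0073 -0.0011 -0.0029]
```

```bash
cat > plan2.py <<'E'
from kin import *
np.set_printoptions(precision=4,suppress=True)
q=[.0517,.449,.7069,.0471,-1.7321,1.6185]
T=Ro.from_euler('xyz',[np.pi,-.42,.03]).as_matrix()
N=9
def f(v,full=0):
    rows=[(v[3]/25,v[0]/25,v[1]/25,v[2]/10)]*N+[(v[7]/25,v[4]/25,v[5]/25,v[6]/10)]*N
    p,R=fk(qq:=run(q,rows,.6)); e=Ro.from_matrix(R@T.T).as_rotvec()
    return (p,rpy(R),qq,e) if full else np.concatenate([e,.03*v,[max(0,.5-p[2]),max(0,abs(p[1]+.1)-.25)]])
for v0 in([-.3,-.3,0,1,-.3,-.3,0,1],[.5,-.3,0,1,-.8,-.3,0,1],[-.8,-.3,0,.8,.5,-.3,0,.8]):
    o=least_squares(f,v0,bounds=([-1]*8,[1.01]*8),diff_step=.02,max_nfev=25)
    print(o.x/np.array([25,25,10,25]*2),o.cost,*f(o.x,1))
E
time python3 plan2.py
```

```text
[-0.04   -0.0023 -0.0173  0.0269  0.0073 -0.0186  0.0256  0.0404] 0.0018921855953575517 [0.9376 0.1559 0.6008] [ 3.107  -0.4166  0.03  ] [ 0.428   0.7587  1.25    0.1911 -1.6853  1.2236] [-0.0317  0.0024 -0.0141]
[-0.04   -0.0021 -0.0178  0.0272  0.0074 -0.0182  0.026   0.0404] 0.0018918795740516575 [0.9408 0.1559 0.5969] [ 3.1071 -0.4163  0.0299] [ 0.4262  0.7633  1.25    0.1901 -1.6808  1.2242] [-0.0316  0.0028 -0.0141]
[-0.04   -0.0024 -0.0174  0.027   0.0073 -0.0183  0.0257  0.0404] 0.0018920295601142186 [0.9388 0.1559 0.5992] [ 3.107  -0.4162  0.0299] [ 0.4273  0.7605  1.25    0.1906 -1.6838  1.2239] [-0.0317  0.0028 -0.0141]
real	0m42.415s
user	0m42.941s
sys	0m0.028s
```

>>> move_arm(
  increments=[
    {"jaw": 0.8,"dx": 0.027,"dy": -0.04,"dz": -0.002,"twist": -0.0175},
    {"jaw": 0.8,"dx": 0.027,"dy": -0.04,"dz": -0.002,"twist": -0.0175},
    {"jaw": 0.8,"dx": 0.027,"dy": -0.04,"dz": -0.002,"twist": -0.0175},
    {"jaw": 0.8,"dx": 0.027,"dy": -0.04,"dz": -0.002,"twist": -0.0175},
    {"jaw": 0.8,"dx": 0.027,"dy": -0.04,"dz": -0.002,"twist": -0.0175},
    {"jaw": 0.8,"dx": 0.027,"dy": -0.04,"dz": -0.002,"twist": -0.0175},
    {"jaw": 0.8,"dx": 0.027,"dy": -0.04,"dz": -0.002,"twist": -0.0175},
    {"jaw": 0.8,"dx": 0.027,"dy": -0.04,"dz": -0.002,"twist": -0.0175},
    {"jaw": 0.8,"dx": 0.027,"dy": -0.04,"dz": -0.002,"twist": -0.0175},
  ],
)

```text
t: 9.73
eef_pos: [0.8739, 0.1709, 0.5464]
ee_rot: [3.065, -0.131, 0.255]
force: [-0.2, 0.1, 0.4]
width: 0.0789
gripper_force: 0.0
```

>>> move_arm(
  increments=[
    {"jaw": 0.8,"dx": 0.04,"dy": 0.0073,"dz": -0.018,"twist": 0.0257},
    {"jaw": 0.8,"dx": 0.04,"dy": 0.0073,"dz": -0.018,"twist": 0.0257},
    {"jaw": 0.8,"dx": 0.04,"dy": 0.0073,"dz": -0.018,"twist": 0.0257},
    {"jaw": 0.8,"dx": 0.04,"dy": 0.0073,"dz": -0.018,"twist": 0.0257},
    {"jaw": 0.8,"dx": 0.04,"dy": 0.0073,"dz": -0.018,"twist": 0.0257},
    {"jaw": 0.8,"dx": 0.04,"dy": 0.0073,"dz": -0.018,"twist": 0.0257},
    {"jaw": 0.8,"dx": 0.04,"dy": 0.0073,"dz": -0.018,"twist": 0.0257},
    {"jaw": 0.8,"dx": 0.04,"dy": 0.0073,"dz": -0.018,"twist": 0.0257},
    {"jaw": 0.8,"dx": 0.04,"dy": 0.0073,"dz": -0.018,"twist": 0.0257},
    {"jaw": 0.8,"dx": 0,"dy": 0,"dz": 0,"twist": 0},
  ],
)

```text
t: 10.57
eef_pos: [0.9349, 0.1222, 0.6114]
ee_rot: [3.1, -0.419, 0.028]
force: [0.4, 0.2, 0.2]
width: 0.079
gripper_force: 0.0
```

Run:
```python
from h import *
s=arm.get_state();print(s['t'],repr(s['q']),s['eef_pos'],s['ee_rot'])
```

```text
10.5667 array([ 0.3938,  0.7456,  1.2516,  0.1863, -1.6949,  1.255 ]) [0.9349 0.1222 0.6114] [ 3.1004 -0.4185  0.0278]
```

```bash
cat > plan3.py <<'E'
from kin import *
import sys
np.set_printoptions(precision=4,suppress=True)
def plan(q,T,N,inits,zmin=.5,ymid=-.1,reg=.03,wr=.6,nf=25):
    def f(v,full=0):
        rows=[(v[0]/25,v[1]/25,v[2]/25,v[3]/10)]*N
        if len(v)>4: rows=rows+[(v[4]/25,v[5]/25,v[6]/25,v[7]/10)]*N
        p,R=fk(qq:=run(q,rows,wr)); e=Ro.from_matrix(R@T.T).as_rotvec()
        return (p,rpy(R),qq,e) if full else np.concatenate([e,reg*v,[max(0,zmin-p[2]),max(0,abs(p[1]-ymid)-.25)]])
    for v0 in inits:
        o=least_squares(f,v0,bounds=([-1]*len(v0),[1.01]*len(v0)),diff_step=.02,max_nfev=nf)
        print(o.x/np.array([25,25,25,10]*(len(v0)//4)),o.cost,*f(o.x,1))
E
python3 - <<'E'
from plan3 import *
q=[ 0.3938,  0.7456,  1.2499,  0.1863, -1.6949,  1.255 ]
T=Ro.from_euler('xyz',[np.pi,-.56,.03]).as_matrix()
plan(q,T,8,[[1,-.3,-.3,0]],ymid=.2,reg=.01);plan(q,T,5,[[.8,-.8,-.3,0,.9,.2,-.3,0]],ymid=.2,reg=.01)
E
```

```text
[ 0.0088 -0.04   -0.0333  0.0004] 0.00029237997968605396 [0.7599 0.4038 0.745 ] [ 3.1215 -0.5621  0.03  ] [ 0.8452  0.6432  1.25    0.4219 -1.7663  0.9202] [-0.017  -0.0026 -0.0108]
[-0.006  -0.04   -0.0018 -0.0023  0.0304 -0.0369 -0.01    0.0027] 0.00014252933497390182 [0.8901 0.4502 0.6018] [ 3.1358 -0.5607  0.03  ] [ 0.7651  0.8192  1.25    0.3692 -1.5696  0.9155] [-0.0049 -0.0008 -0.0031]
```

>>> move_arm(
  increments=[
    {"jaw": 0.8,"dx": -0.006,"dy": -0.04,"dz": -0.0018,"twist": -0.0023},
    {"jaw": 0.8,"dx": -0.006,"dy": -0.04,"dz": -0.0018,"twist": -0.0023},
    {"jaw": 0.8,"dx": -0.006,"dy": -0.04,"dz": -0.0018,"twist": -0.0023},
    {"jaw": 0.8,"dx": -0.006,"dy": -0.04,"dz": -0.0018,"twist": -0.0023},
    {"jaw": 0.8,"dx": -0.006,"dy": -0.04,"dz": -0.0018,"twist": -0.0023},
    {"jaw": 0.8,"dx": 0.0304,"dy": -0.037,"dz": -0.01,"twist": 0.0027},
    {"jaw": 0.8,"dx": 0.0304,"dy": -0.037,"dz": -0.01,"twist": 0.0027},
    {"jaw": 0.8,"dx": 0.0304,"dy": -0.037,"dz": -0.01,"twist": 0.0027},
    {"jaw": 0.8,"dx": 0.0304,"dy": -0.037,"dz": -0.01,"twist": 0.0027},
    {"jaw": 0.8,"dx": 0.0304,"dy": -0.037,"dz": -0.01,"twist": 0.0027},
  ],
)

```text
t: 11.4
eef_pos: [0.8913, 0.4385, 0.6013]
ee_rot: [3.134, -0.547, 0.033]
force: [0.4, -1.2, 1.2]
width: 0.0791
gripper_force: 0.0
```

```bash
cat >> h.py <<'E'
def rel(P,mx=.04):
    """tool-frame shift to bring the TCP to P and rows needed"""
    p,R=tool();d=R.T@(np.array(P)-p);n=int(np.ceil(np.abs(d).max()/mx));n=max(n,int(np.ceil(np.linalg.norm(d)/.041)));return d.round(4),n,(d/n).round(4)
E
python3 - <<'E'
from h import *
s=arm.get_state();print(s['t'],repr(s['q']),s['eef_pos'],s['ee_rot']);p,R=tool();print(R)
G=np.array([.576,-.2065,.173])
g=G-.047*R[:,2]
print('g',g,'pre',g-.16*R[:,2])
from kin import fk,step
for P in(g,g-.16*R[:,2],[.45,.1,.5]):
    q=step(np.array(s['q']),np.array(P),R,1.);print(q,fk(q)[0]-P)
print(rel(g-.16*R[:,2]))
E
```

```text
11.4 array([ 0.752 ,  0.8149,  1.2516,  0.3556, -1.5815,  0.9312]) [0.8913 0.4385 0.6013] [ 3.1345 -0.5473  0.0329]
[[ 0.8535  0.0291  0.5203]
 [ 0.0281 -0.9996  0.01  ]
 [ 0.5204  0.0061 -0.8539]]
g [ 0.5515 -0.207   0.2131] pre [ 0.4683 -0.2086  0.3498]
[-0.0496  0.1002 -0.606  -0.1137 -0.3203  1.7492] [-0.  0. -0.]
[-0.0652 -0.1863 -0.5404 -0.0704 -0.6722  1.7097] [-0.  0. -0.]
[ 0.921  -0.3761 -0.5475  0.4788 -1.0888  0.5224] [ 0. -0.  0.]
(array([-0.51  ,  0.6329, -0.0117]), 20, array([-0.0255,  0.0316, -0.0006]))
```

>>> move_arm(
  increments=[
    {"jaw": 0.8,"dx": -0.0256,"dy": 0.0262,"dz": -0.0048,"twist": 0},
    {"jaw": 0.8,"dx": -0.0256,"dy": 0.0262,"dz": -0.0048,"twist": 0},
    {"jaw": 0.8,"dx": -0.0256,"dy": 0.0262,"dz": -0.0048,"twist": 0},
    {"jaw": 0.8,"dx": -0.0256,"dy": 0.0262,"dz": -0.0048,"twist": 0},
    {"jaw": 0.8,"dx": -0.0256,"dy": 0.0262,"dz": -0.0048,"twist": 0},
    {"jaw": 0.8,"dx": -0.0256,"dy": 0.0262,"dz": -0.0048,"twist": 0},
    {"jaw": 0.8,"dx": -0.0256,"dy": 0.0262,"dz": -0.0048,"twist": 0},
    {"jaw": 0.8,"dx": -0.0256,"dy": 0.0262,"dz": -0.0048,"twist": 0},
    {"jaw": 0.8,"dx": -0.0256,"dy": 0.0262,"dz": -0.0048,"twist": 0},
    {"jaw": 0.8,"dx": -0.0256,"dy": 0.0262,"dz": -0.0048,"twist": 0},
  ],
)

```text
t: 12.23
eef_pos: [0.6809, 0.1949, 0.5254]
ee_rot: [3.134, -0.549, 0.032]
force: [1.5, -0.5, 0.9]
width: 0.0789
gripper_force: 0.0
```

>>> move_arm(
  increments=[
    {"jaw": 0.8,"dx": -0.0256,"dy": 0.0262,"dz": -0.0048,"twist": 0},
    {"jaw": 0.8,"dx": -0.0256,"dy": 0.0262,"dz": -0.0048,"twist": 0},
    {"jaw": 0.8,"dx": -0.0256,"dy": 0.0262,"dz": -0.0048,"twist": 0},
    {"jaw": 0.8,"dx": -0.0256,"dy": 0.0262,"dz": -0.0048,"twist": 0},
    {"jaw": 0.8,"dx": -0.0256,"dy": 0.0262,"dz": -0.0048,"twist": 0},
    {"jaw": 0.8,"dx": -0.0256,"dy": 0.0262,"dz": -0.0048,"twist": 0},
    {"jaw": 0.8,"dx": -0.0256,"dy": 0.0262,"dz": -0.0048,"twist": 0},
    {"jaw": 0.8,"dx": -0.0256,"dy": 0.0262,"dz": -0.0048,"twist": 0},
    {"jaw": 0.8,"dx": -0.0256,"dy": 0.0262,"dz": -0.0048,"twist": 0},
    {"jaw": 0.8,"dx": -0.0256,"dy": 0.0262,"dz": -0.0048,"twist": 0},
    {"jaw": 0.8,"dx": 0,"dy": 0,"dz": 0,"twist": 0},
  ],
)

```text
t: 13.15
eef_pos: [0.4422, -0.0765, 0.4348]
ee_rot: [3.134, -0.549, 0.03]
force: [-0.4, 0.3, -0.5]
width: 0.0788
gripper_force: 0.0
```

Run:
```python
from h import *
s=arm.get_state();print(s['t'],s['q'],s['eef_pos'],s['ee_rot']);p,R=tool()
g=np.array([.576,-.2065,.173])-.047*R[:,2]
print(rel(g-.16*R[:,2]))
b=snap('scene','s2.png');t=snap('top','t2.png')
for cam in('scene','top'):
    for n in('top_bowl_mid','lower_bowl_mid','flap_tab','flap_hinge','socket'):
        r=arm.pinpoint(cam,n);print(cam,n,[(np.round(x['position'],4),round(x['score'],2)) for x in r[:1]])
for cam,im,box in(('scene',b,(220,260,165,195)),('top',t,(365,395,175,200))):
    u0,u1,v0,v1=box;c=im[v0:v1,u0:u1].astype(int)
    m=((c[...,2]-c[...,0]>28)&(c[...,1]-c[...,0]>15)&(c[...,2]-c[...,1]<45)&(c[...,2]>110)).astype(np.uint8)
    n,l,k,ce=cv2.connectedComponentsWithStats(m)
    for i in range(1,n):
        if k[i,4]>=3: q=ce[i]+[u0,v0];print(cam,k[i,4],q,onz(cam,q,.17))
```

```text
13.15 [ 0.4151 -0.4109 -0.6267  0.2716 -0.86    1.0575] [ 0.4422 -0.0765  0.4348] [ 3.1339 -0.5493  0.0297]
(array([-0.0259,  0.1317,  0.0851]), 4, array([-0.0065,  0.0329,  0.0213]))
scene top_bowl_mid [(array([ 0.5805, -0.207 ,  0.159 ]), 0.69)]
scene lower_bowl_mid [(array([ 0.5822, -0.2025,  0.1281]), 0.48)]
scene flap_tab [(array([ 0.5608, -0.2168,  0.3336]), 0.73)]
scene flap_hinge [(array([ 0.6832, -0.2068,  0.1826]), 0.97)]
scene socket [(array([0.565 , 0.2136, 0.0143]), 0.71)]
top top_bowl_mid [(array([ 0.5824, -0.2049,  0.1565]), 0.64)]
top lower_bowl_mid [(array([ 0.5828, -0.2045,  0.134 ]), 0.49)]
top flap_tab [(array([ 0.5589, -0.2201,  0.3354]), 0.56)]
top flap_hinge [(array([ 0.3879, -0.4012,  0.0011]), 0.34)]
top socket [(array([0.5652, 0.2125, 0.0185]), 0.59)]
scene 28 [225.5 175.5] [ 0.5842 -0.2382  0.17  ]
scene 51 [247.0196 181.0196] [ 0.581  -0.1763  0.17  ]
top 16 [369.875  187.8125] [ 0.5814 -0.1788  0.17  ]
top 4 [387.25 188.25] [ 0.5791 -0.2362  0.17  ]
```

>>> move_arm(
  increments=[
    {"jaw": 1,"dx": -0.0065,"dy": 0.0329,"dz": 0.0213,"twist": 0},
    {"jaw": 1,"dx": -0.0065,"dy": 0.0329,"dz": 0.0213,"twist": 0},
    {"jaw": 1,"dx": -0.0065,"dy": 0.0329,"dz": 0.0213,"twist": 0},
    {"jaw": 1,"dx": -0.0065,"dy": 0.0329,"dz": 0.0213,"twist": 0},
    {"jaw": 1,"dx": 0,"dy": 0,"dz": 0,"twist": 0},
    {"jaw": 1,"dx": 0,"dy": 0,"dz": 0,"twist": 0},
  ],
)

```text
t: 14.25
eef_pos: [0.4712, -0.2076, 0.3472]
ee_rot: [3.132, -0.542, 0.028]
force: [0.1, -0.2, 0.9]
width: 0.0877
gripper_force: 0.0
```

Run:
```python
from h import *
p,R=tool();g=np.array([.576,-.206,.173])-.047*R[:,2]
print(p,rel(g),arm.get_state()['width'])
```

```text
[ 0.4712 -0.2076  0.3472] (array([-0.    , -0.0007,  0.1562]), 4, array([-0.    , -0.0002,  0.0391])) 0.08770965626943164
```

>>> move_arm(
  increments=[
    {"jaw": 1,"dx": 0,"dy": 0,"dz": 0.03,"twist": 0},
    {"jaw": 1,"dx": 0,"dy": 0,"dz": 0.03,"twist": 0},
    {"jaw": 1,"dx": 0,"dy": 0,"dz": 0.025,"twist": 0},
    {"jaw": 1,"dx": 0,"dy": 0,"dz": 0.02,"twist": 0},
    {"jaw": 1,"dx": 0,"dy": 0,"dz": 0,"twist": 0},
  ],
)

```text
t: 14.67
eef_pos: [0.5266, -0.2026, 0.2564]
ee_rot: [3.132, -0.541, 0.035]
force: [0.8, 0.1, 0.3]
width: 0.0876
gripper_force: 0.0
```

>>> move_arm(
  increments=[
    {"jaw": 1,"dx": 0,"dy": 0,"dz": 0.015,"twist": 0},
    {"jaw": 1,"dx": 0,"dy": 0,"dz": 0.015,"twist": 0},
    {"jaw": 1,"dx": 0,"dy": 0,"dz": 0.011,"twist": 0},
    {"jaw": 1,"dx": 0,"dy": 0,"dz": 0.01,"twist": 0},
    {"jaw": 1,"dx": 0,"dy": 0,"dz": 0,"twist": 0},
    {"jaw": 1,"dx": 0,"dy": 0,"dz": 0,"twist": 0},
  ],
)

```text
t: 15.17
eef_pos: [0.5527, -0.2037, 0.2161]
ee_rot: [3.131, -0.546, 0.034]
force: [-0.2, -0.7, -0.5]
width: 0.0882
gripper_force: 0.0
```

>>> move_arm(
  increments=[
    {"jaw": 1,"dx": -0.002,"dy": 0.002,"dz": 0.003,"twist": 0},
    {"jaw": -0.2,"dx": 0,"dy": 0,"dz": 0,"twist": 0},
    {"jaw": -0.2,"dx": 0,"dy": 0,"dz": 0,"twist": 0},
    {"jaw": -0.2,"dx": 0,"dy": 0,"dz": 0,"twist": 0},
    {"jaw": -0.2,"dx": 0,"dy": 0,"dz": 0,"twist": 0},
  ],
  force=5,
)

```text
t: 15.58
eef_pos: [0.5525, -0.2063, 0.2128]
ee_rot: [3.131, -0.547, 0.033]
force: [0.3, 0.4, -0.2]
width: 0.0665
gripper_force: 0.0
```

>>> move_arm(
  increments=[
    {"jaw": -0.2,"dx": 0,"dy": 0,"dz": 0,"twist": 0},
    {"jaw": -0.2,"dx": 0,"dy": 0,"dz": 0,"twist": 0},
    {"jaw": -0.2,"dx": 0,"dy": 0,"dz": 0,"twist": 0},
  ],
)

```text
t: 15.83
eef_pos: [0.5526, -0.2063, 0.2127]
ee_rot: [3.131, -0.547, 0.034]
force: [-0.7, -1.6, 2.3]
width: 0.0649
gripper_force: 5.0
```

>>> move_arm(
  increments=[
    {"jaw": -0.2,"dx": 0,"dy": 0,"dz": 0,"twist": 0},
    {"jaw": -0.2,"dx": 0.0021,"dy": 0,"dz": -0.0034,"twist": 0},
    {"jaw": -0.2,"dx": 0.0026,"dy": 0,"dz": -0.0043,"twist": 0},
    {"jaw": -0.2,"dx": 0.0026,"dy": 0,"dz": -0.0043,"twist": 0},
    {"jaw": -0.2,"dx": 0.0026,"dy": 0,"dz": -0.0043,"twist": 0},
    {"jaw": -0.2,"dx": 0.0026,"dy": 0,"dz": -0.0043,"twist": 0},
    {"jaw": -0.2,"dx": 0.0026,"dy": 0,"dz": -0.0043,"twist": 0},
    {"jaw": -0.2,"dx": 0,"dy": 0,"dz": 0,"twist": 0},
  ],
  force=15,
)

```text
t: 16.5
eef_pos: [0.553, -0.2059, 0.243]
ee_rot: [3.131, -0.548, 0.034]
force: [0.2, -0.1, -1.5]
width: 0.0645
gripper_force: 15.0
```

Run:
```python
from h import *
s=arm.get_state();print(s['eef_pos'],s['force'],s['width'])
arm.grab_frame('scene')
for n in('top_bowl_mid','lower_bowl_mid'):
    r=arm.pinpoint('scene',n);print(n,[(np.round(x['position'],4),round(x['score'],2)) for x in r[:1]])
```

```text
[ 0.553  -0.2059  0.243 ] [ 0.2313 -0.0601 -1.4891] 0.06452777898632381
top_bowl_mid [(array([ 0.5841, -0.2026,  0.188 ]), 0.83)]
lower_bowl_mid [(array([ 0.5818, -0.203 ,  0.1285]), 0.56)]
```

>>> move_arm(
  increments=[
    {"jaw": -0.2,"dx": 0,"dy": 0,"dz": -0.015,"twist": 0},
    {"jaw": -0.2,"dx": 0,"dy": 0,"dz": -0.025,"twist": 0},
    {"jaw": -0.2,"dx": 0,"dy": 0,"dz": -0.03,"twist": 0},
    {"jaw": -0.2,"dx": 0,"dy": 0,"dz": -0.03,"twist": 0},
    {"jaw": -0.2,"dx": 0,"dy": 0,"dz": -0.03,"twist": 0},
    {"jaw": -0.2,"dx": 0,"dy": -0.01,"dz": -0.03,"twist": 0},
    {"jaw": -0.2,"dx": 0,"dy": -0.025,"dz": -0.025,"twist": 0},
    {"jaw": -0.2,"dx": 0,"dy": -0.035,"dz": -0.015,"twist": 0},
    {"jaw": -0.2,"dx": 0,"dy": -0.035,"dz": 0,"twist": 0},
    {"jaw": -0.2,"dx": 0,"dy": -0.035,"dz": 0,"twist": 0},
    {"jaw": -0.2,"dx": 0,"dy": 0,"dz": 0,"twist": 0},
  ],
  force=20,
)

```text
t: 17.57
eef_pos: [0.4443, -0.0615, 0.4113]
ee_rot: [3.133, -0.549, 0.04]
force: [-1.5, -0.7, -2.1]
width: 0.0644
gripper_force: 20.0
```

```bash
cat > p4.py <<'E'
from h import *
from plan3 import *
s=arm.get_state();q=np.array(s['q']);print(s['t'],repr(q),s['eef_pos'],s['ee_rot'],s['width'])
p,R=tool()
T=Ro.from_euler('xyz',[3.131,-.548,.298]).as_matrix()
# goal pose reachability of socket with T
G=np.array([.565,.2125,.05]);print('sock',step(q,G-.047*T[:,2],T,1.))
# go first to a start near the limit
for P in([.75,.2,.6],[.75,-.1,.6],[.6,.35,.6]):
    qs=step(q,np.array(P),R,1.);print('start',P,qs,fk(qs)[0])
    plan(qs,T,8,[[.8,-.3,-.3,-.1,.8,.3,-.3,-.1]],ymid=.2,reg=.01,nf=15)
E
time python3 p4.py
```

```text
17.5667 array([ 0.4565, -0.4062, -0.6889,  0.3077, -0.8055,  0.9925]) [ 0.4443 -0.0615  0.4113] [ 3.1334 -0.5486  0.04  ] 0.06436892825669438
sock [ 0.3781  0.1037 -0.9904  1.67   -0.0587 -0.1713]
start [0.75, 0.2, 0.6] [ 0.6204  0.2193  0.2607  0.3245 -1.1638  0.927 ] [0.75 0.2  0.6 ]
[-0.014  -0.0395 -0.031  -0.0243 -0.0043  0.0001 -0.0395 -0.003 ] 0.007546550860688664 [0.288  0.455  0.9311] [ 3.0112 -0.5752  0.3005] [ 1.6178  0.4     1.25    0.7842 -2.2381  0.7713] [-0.0889 -0.0558 -0.0614]
start [0.75, -0.1, 0.6] [ 0.1514  0.1788  0.3129  0.0721 -1.1608  1.4468] [ 0.75 -0.1   0.6 ]
[-0.0075 -0.0382 -0.0249 -0.0542  0.0171 -0.0314 -0.0331  0.0269] 0.008078573513388568 [0.4134 0.4395 0.9101] [ 3.0056 -0.5687  0.3004] [ 1.3677  0.4211  1.25    0.6745 -2.1196  0.9065] [-0.0955 -0.0511 -0.064 ]
start [0.6, 0.35, 0.6] [ 0.9816  0.1065  0.0688  0.4691 -1.2321  0.5365] [0.6  0.35 0.6 ]
[ 0.0009 -0.04   -0.0387 -0.0047 -0.0014  0.0215 -0.0094 -0.0225] 0.006802794506346074 [0.3851 0.4526 0.8728] [ 3.0189 -0.5816  0.3007] [ 1.4474  0.2234  0.7973  0.6255 -1.9343  0.679 ] [-0.0806 -0.0599 -0.0573]
real	0m49.386s
user	0m47.260s
sys	0m0.095s
```

```bash
cat > p5.py <<'E'
from h import *
from kin import *
q=np.array([0.4565,-0.4062,-0.6889,0.3077,-0.8055,0.9925])
for yaw in(.04,.15,.298):
  for al in(.548,.45,.3,0):
    T=Ro.from_euler('xyz',[3.133,-al,yaw]).as_matrix()
    for z in(.05,.12):
        G=np.array([.565,.2125,z]);P=G-.047*T[:,2]
        best=None
        for s in range(12):
            q0=q+np.random.default_rng(s).normal(0,.4*(s>0),6)
            r=step(q0,P,T,.6);p,R=fk(r);e=np.r_[p-P,Ro.from_matrix(R@T.T).as_rotvec()]
            if best is None or np.linalg.norm(e)<np.linalg.norm(best[1]): best=(r,e)
        print(yaw,al,z,best[0],best[1])
E
python3 p5.py
```

```text
0.04 0.548 0.05 [ 0.4984  0.2063 -0.9922  1.67   -0.252  -0.5261] [ 0.0034  0.0184  0.0564 -0.044   0.0828 -0.0256]
0.04 0.548 0.12 [ 0.4742  0.1257 -1.008   1.67   -0.2342 -0.4892] [ 0.      0.0068  0.0244 -0.0174  0.0354 -0.0101]
0.04 0.45 0.05 [ 0.4467  0.2444 -0.9842  1.67   -0.1869 -0.4813] [ 0.0042  0.0088  0.0305 -0.0233  0.0462 -0.0108]
0.04 0.45 0.12 [ 0.4677  0.1633 -0.9985  1.5801 -0.1894 -0.3996] [-0.  0.  0. -0.  0. -0.]
0.04 0.3 0.05 [ 0.6208  0.3057 -0.9181  1.0505 -0.1964 -0.0322] [-0.  0.  0.  0.  0.  0.]
0.04 0.3 0.12 [ 0.7742  0.2191 -0.7244  0.4851 -0.4537  0.4156] [-0.  0. -0.  0.  0.  0.]
0.04 0 0.05 [ 0.6874  0.4341 -0.3781  0.0099 -0.7638  0.9162] [0. 0. 0. 0. 0. 0.]
0.04 0 0.12 [ 0.6874  0.3514 -0.3121  0.0087 -0.9125  0.9181] [-0. -0. -0.  0. -0.  0.]
0.15 0.548 0.05 [ 0.4497  0.1836 -0.9902  1.67   -0.1749 -0.3776] [ 0.0055  0.0164  0.0651 -0.0485  0.0966 -0.0215]
0.15 0.548 0.12 [ 0.4297  0.1055 -1.0059  1.67   -0.1587 -0.3494] [ 0.0007  0.0067  0.0321 -0.0223  0.0469 -0.0097]
0.15 0.45 0.05 [ 0.4106  0.2293 -0.9826  1.67   -0.1272 -0.3437] [ 0.0057  0.008
[... 631 characters left out ...]
548 0.12 [ 0.3597  0.0888 -1.0027  1.67   -0.047  -0.1548] [ 0.002   0.0044  0.0387 -0.0258  0.0572 -0.0054]
0.298 0.45 0.05 [ 0.3554  0.2169 -0.9801  1.67   -0.0403 -0.1536] [ 0.0076  0.0062  0.0422 -0.0294  0.0649 -0.0051]
0.298 0.45 0.12 [ 0.3459  0.1403 -0.9981  1.67   -0.0309 -0.1428] [ 0.0009  0.001   0.0084 -0.0056  0.0126 -0.0009]
0.298 0.3 0.05 [ 0.6075  0.2992 -0.9155  0.9403 -0.1219  0.3373] [-0.  0.  0.  0.  0.  0.]
0.298 0.3 0.12 [ 0.7507  0.2106 -0.6909  0.34   -0.4233  0.8233] [-0. -0.  0.  0.  0.  0.]
0.298 0 0.05 [ 0.6881  0.433  -0.3806  0.0115 -0.7604  1.1724] [-0. -0. -0.  0. -0.  0.]
0.298 0 0.12 [ 0.6881  0.3502 -0.3145  0.0101 -0.9094  1.1745] [-0. -0. -0.  0. -0.  0.]
```

```bash
cat > p6.py <<'E'
from h import *
from plan3 import *
q=np.array(arm.get_state()['q']);p0,R=tool()
for P in([.711,.2,.30],[.711,.2,.0835]):
    r=step(q,np.array(P),R,1.);print(r,fk(r)[0]-P);q=r
print(rel([.711,.2,.30]))
d=R.T@np.array([0,0,-.2]);print(d)
# untilt: after release, from above S, search limit pushes to vertical
qs=step(q,np.array([.6,.2,.2]),R,1.)
T=Ro.from_euler('xyz',[np.pi,0,.04]).as_matrix()
for n in(10,20,30):
  for d in((-.04,0,0),(-.03,0,.03),(0,0,.04)):
    qq=run(qs,[d+(0,)]*n,.6);p,RR=fk(qq);print(d,n,p,rpy(RR),qq)
E
python3 p6.py
```

```text
[ 0.5998  0.2278 -0.504   0.692  -0.461   0.4401] [-0. -0. -0.]
[ 0.3305  0.4187 -0.6905  1.67   -0.1634 -0.3585] [0.0223 0.0191 0.0615]
(array([ 0.1783, -0.2526,  0.2374]), 10, array([ 0.0178, -0.0253,  0.0237]))
[-0.1043 -0.0014  0.1706]
(-0.04, 0, 0) 10 [0.3159 0.2679 0.1745] [ 3.0476 -0.3389  0.0285] [ 1.409  -0.0249 -1.02    0.569  -0.6896 -0.2897]
(-0.03, 0, 0.03) 10 [ 0.4816  0.2471 -0.0016] [ 2.9732 -0.2607  0.0152] [ 0.5993  0.4549 -1.02    1.67   -0.2852 -0.6917]
(0, 0, 0.04) 10 [ 0.8109  0.2222 -0.0578] [ 3.058  -0.3473  0.0296] [ 0.3083  0.7888 -0.4867  1.67   -0.1754 -0.3665]
(-0.04, 0, 0) 20 [-0.0605  0.2911  0.0909] [ 3.0107 -0.2986  0.0238] [ 2.5583  0.1446 -0.9613  0.0837 -0.7867 -1.0521]
(-0.03, 0, 0.03) 20 [ 0.2979  0.294  -0.2052] [ 2.749  -0.0776 -0.0347] [ 0.9371  0.8779 -1.0121  1.67   -0.2798 -1.1315]
(0, 0, 0.04) 20 [ 0.9546  0.1973 -0.4215] [ 3.0372 -0.2848  0.0234] [ 0.2436  1.4362  0.1118  1.6295 -0.1637 -0.2736]
(-0.04, 0, 0) 30 [-0.4427  0.282  -0.0268] [ 3.0107 -0.2986  0.0238] [ 2.9134  0.6584 -0.3757 -0.071  -0.859  -1.2834]
(-0.03, 0, 0.03) 30 [ 0.0311  0.2873 -0.4217] [ 2.5158 -0.033  -0.0569] [ 1.4581  1.3695 -0.8313  1.67   -0.0597 -1.6442]
(0, 0, 0.04) 30 [ 0.9742  0.1395 -0.74  ] [ 3.0426 -0.3706  0.0327] [ 0.2604  2.0804  0.9108  1.247  -0.1885  0.1138]
```

```bash
cat > p7.py <<'E'
from h import *
from kin import *
q=np.array(arm.get_state()['q']);p0,R=tool()
for y in(-.4,-.3,-.2,-.1,0,.1,.2,.3,.4):
    row=[]
    for x in(.45,.5,.55,.6,.65,.7,.75,.8,.85):
        P=np.array([x-.029,y,.0835]);e=9
        for g in([np.arctan2(y,x)+.2,.5,0,.1,-.6,1.6],[np.arctan2(y,x)+.2,.5,-.3,-.5,-.6,1.6]):
            r=step(np.array(g),P,R,.6);p,RR=fk(r);e=min(e,np.linalg.norm(p-P)+.6*np.linalg.norm(Ro.from_matrix(RR@R.T).as_rotvec()))
        row.append(e*1000)
    print(y,np.round(row).astype(int))
E
python3 p7.py
```

```text
-0.4 [0 0 0 0 0 0 0 0 0]
-0.3 [0 0 0 0 0 0 0 0 0]
-0.2 [0 0 0 0 0 0 0 0 0]
-0.1 [39 43 46 47 46 43 38 29 18]
0 [ 79  93 107 111 107  99  89  75  57]
0.1 [113 121 160 149 140 126 110  91  70]
0.2 [187 148 129 125 117 105  90  72  52]
0.3 [109  92  93  91  84  73  60  43  25]
0.4 [42 48 50 48 42 33 21  6  0]
```

```bash
cat > p8.py <<'E'
from h import *
from kin import *
q=np.array(arm.get_state()['q']);p0,R=tool()
for P in([.421,-.205,.2],[.421,-.205,.0835]):
    for i in range(1,9):
        X=p0+(np.array(P)-p0)*i/8;r=step(q,X,R,.6);e=np.linalg.norm(fk(r)[0]-X);q=r
    print(r,e);p0=np.array(P)
print(rel([.421,-.205,.2]))
print(R.T@[0,0,-.1])
E
python3 p8.py
```

```text
[-0.0755 -0.0879 -0.8105 -0.1733 -0.3061  1.8347] 1.886562624782865e-15
[-0.2388  0.1784 -0.7073 -0.7354 -0.2036  2.5351] 7.455736237050272e-13
(array([-0.1349,  0.1411,  0.1664]), 7, array([-0.0193,  0.0202,  0.0238]))
[-0.0521 -0.0007  0.0853]
```

>>> move_arm(
  increments=[
    {"jaw": -0.2,"dx": -0.0169,"dy": 0.0176,"dz": 0.0208,"twist": 0},
    {"jaw": -0.2,"dx": -0.0169,"dy": 0.0176,"dz": 0.0208,"twist": 0},
    {"jaw": -0.2,"dx": -0.0169,"dy": 0.0176,"dz": 0.0208,"twist": 0},
    {"jaw": -0.2,"dx": -0.0169,"dy": 0.0176,"dz": 0.0208,"twist": 0},
    {"jaw": -0.2,"dx": -0.0169,"dy": 0.0176,"dz": 0.0208,"twist": 0},
    {"jaw": -0.2,"dx": -0.0169,"dy": 0.0176,"dz": 0.0208,"twist": 0},
    {"jaw": -0.2,"dx": -0.0169,"dy": 0.0176,"dz": 0.0208,"twist": 0},
    {"jaw": -0.2,"dx": -0.0169,"dy": 0.0176,"dz": 0.0208,"twist": 0},
    {"jaw": -0.2,"dx": 0,"dy": 0,"dz": 0,"twist": 0},
  ],
)

```text
t: 18.32
eef_pos: [0.4173, -0.2111, 0.1963]
ee_rot: [3.133, -0.538, 0.031]
force: [-0.3, 0.5, -1.2]
width: 0.0642
gripper_force: 20.0
```

>>> move_arm(
  increments=[
    {"jaw": -0.2,"dx": -0.0104,"dy": 0,"dz": 0.0171,"twist": 0},
    {"jaw": -0.2,"dx": -0.0104,"dy": 0,"dz": 0.0171,"twist": 0},
    {"jaw": -0.2,"dx": -0.0104,"dy": 0,"dz": 0.0171,"twist": 0},
    {"jaw": -0.2,"dx": -0.0104,"dy": 0,"dz": 0.0171,"twist": 0},
    {"jaw": -0.2,"dx": 0,"dy": 0,"dz": 0,"twist": 0},
    {"jaw": -0.2,"dx": 0,"dy": 0,"dz": 0,"twist": 0},
  ],
)

```text
t: 18.82
eef_pos: [0.4201, -0.2108, 0.1218]
ee_rot: [3.132, -0.544, 0.031]
force: [0.1, 0.1, -0.5]
width: 0.0645
gripper_force: 20.0
```

Run:
```python
from h import *
s=arm.get_state();print(s['t'],s['q'],s['eef_pos'],s['ee_rot'],s['force'])
a=snap('scene','s3.png');t=snap('top','t3.png')
for cam in('scene','top'):
  for n in('top_bowl_mid','top_bowl_foot'):
    r=arm.pinpoint(cam,n);print(cam,n,[(np.round(x['position'],4),round(x['score'],2)) for x in r[:2]])
cv2.imwrite('pics/c3.png',np.hstack([cv2.resize(a[100:190,200:290],(400,400),interpolation=cv2.INTER_CUBIC),cv2.resize(t[170:260,350:440],(400,400),interpolation=cv2.INTER_CUBIC)]))
```

```text
18.8167 [-0.1548  0.088  -0.7742 -0.4744 -0.1911  2.1975] [ 0.4201 -0.2108  0.1218] [ 3.1323 -0.5443  0.0315] [ 0.0888  0.0726 -0.4924]
scene top_bowl_mid [(array([ 0.4452, -0.2091,  0.0654]), 0.56)]
scene top_bowl_foot [(array([ 0.4476, -0.2122,  0.0408]), 0.74), (array([ 0.4499, -0.2086,  0.0654]), 0.51)]
top top_bowl_mid [(array([ 0.4493, -0.2063,  0.065 ]), 0.59)]
top top_bowl_foot [(array([ 0.452 , -0.2062,  0.065 ]), 0.6), (array([ 0.447 , -0.2097,  0.0409]), 0.43)]
```

View pics/c3.png

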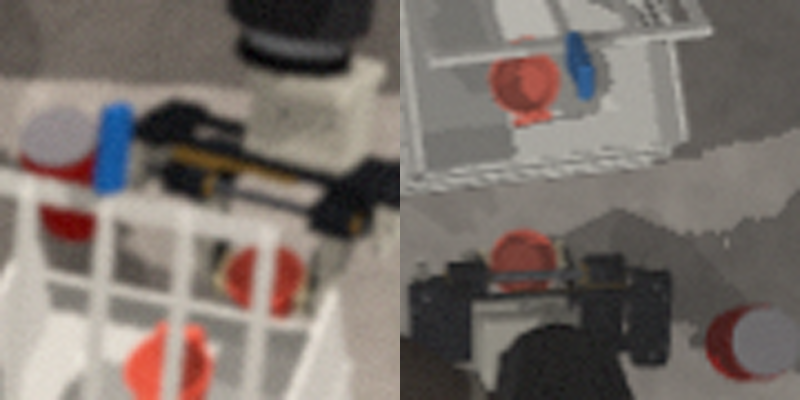

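The left crop shows the held bowl at (265,280), with the lower bowl alone in the tier at (168,370). The right crop shows the held bowl at (522,258), between the fingers and in front of the stand.

>>> move_arm(
  increments=[
    {"jaw": -0.2,"dx": -0.0078,"dy": 0,"dz": 0.0128,"twist": 0},
    {"jaw": -0.2,"dx": -0.0068,"dy": 0,"dz": 0.011,"twist": 0},
    {"jaw": -0.2,"dx": -0.0031,"dy": 0,"dz": 0.0051,"twist": 0},
    {"jaw": -0.2,"dx": 0,"dy": 0,"dz": 0,"twist": 0},
    {"jaw": -0.2,"dx": -0.001,"dy": 0,"dz": 0.0017,"twist": 0},
    {"jaw": -0.2,"dx": -0.001,"dy": 0,"dz": 0.0017,"twist": 0},
    {"jaw": -0.2,"dx": 0,"dy": 0,"dz": 0,"twist": 0},
  ],
)

```text
t: 19.7
eef_pos: [0.4197, -0.2106, 0.0841]
ee_rot: [3.131, -0.546, 0.034]
force: [1.2, 0.8, -1.4]
width: 0.0643
gripper_force: 20.0
```

>>> move_arm(
  increments=[
    {"jaw": -0.2,"dx": -0.0006,"dy": 0,"dz": 0.001,"twist": 0},
    {"jaw": -0.2,"dx": -0.0006,"dy": 0,"dz": 0.001,"twist": 0},
    {"jaw": -0.2,"dx": 0,"dy": 0,"dz": 0,"twist": 0},
  ],
)

```text
t: 19.95
eef_pos: [0.4199, -0.2107, 0.0817]
ee_rot: [3.131, -0.546, 0.034]
force: [1.1, 0.4, -0.2]
width: 0.0645
gripper_force: 20.0
```

>>> move_arm(
  increments=[
    {"jaw": -0.2,"dx": -0.0005,"dy": 0,"dz": 0.0009,"twist": 0},
    {"jaw": -0.2,"dx": -0.0005,"dy": 0,"dz": 0.0009,"twist": 0},
    {"jaw": -0.2,"dx": 0,"dy": 0,"dz": 0,"twist": 0},
  ],
)

```text
t: 20.2
eef_pos: [0.421, -0.2109, 0.081]
ee_rot: [3.13, -0.549, 0.035]
force: [-5.6, 3.8, 17.5]
width: 0.0641
gripper_force: 19.8
```

>>> move_arm(
  increments=[
    {"jaw": 0.6,"dx": 0,"dy": 0,"dz": 0,"twist": 0},
    {"jaw": 0.6,"dx": 0,"dy": 0,"dz": 0,"twist": 0},
    {"jaw": 0.6,"dx": 0,"dy": 0,"dz": 0,"twist": 0},
    {"jaw": 0.8,"dx": 0,"dy": 0,"dz": 0,"twist": 0},
    {"jaw": 0.8,"dx": 0,"dy": 0,"dz": -0.01,"twist": 0},
    {"jaw": 0.8,"dx": 0,"dy": 0,"dz": -0.02,"twist": 0},
    {"jaw": 0.8,"dx": 0,"dy": 0,"dz": -0.03,"twist": 0},
    {"jaw": 0.8,"dx": 0,"dy": 0,"dz": -0.03,"twist": 0},
    {"jaw": 0.8,"dx": 0,"dy": 0,"dz": -0.03,"twist": 0},
    {"jaw": 0.8,"dx": 0,"dy": 0,"dz": 0,"twist": 0},
  ],
)

```text
t: 21.03
eef_pos: [0.356, -0.2116, 0.1861]
ee_rot: [3.128, -0.553, 0.036]
force: [1.2, 0.1, 0.4]
width: 0.0792
gripper_force: 0.0
```

```bash
cat > p9.py <<'E'
from h import *
from kin import *
s=arm.get_state();q=np.array(s['q']);print(s['t'],repr(q),s['eef_pos'],s['ee_rot'])
arm.grab_frame('scene')
for n in('top_bowl_mid','top_bowl_foot'):
    r=arm.pinpoint('scene',n);print(n,[(np.round(x['position'],4),round(x['score'],2)) for x in r[:2]])
q=np.clip(q,LO+1e-3,HI-1e-3);p0,R=tool()
S=[]
for P in([.45,.1,.35],[.45,-.2,.45],[.4,.2,.3],[.5,.3,.4],[.7,0,.5]):
    qs=step(q,np.array(P),R,1.)
    for d in((-.04,0,0),(-.04,0,-.03),(-.03,0,.02),(0,0,.04),(0,0,-.04),(-.04,.03,0),(-.04,-.03,0),(-.03,.03,-.03),(-.03,-.03,-.03),(.02,.03,-.03),(.02,-.03,-.03),(0,.04,0),(0,-.04,0)):
        qq=qs
        for n in range(20):
            qq=run(qq,[d+(0,)],.6);p,RR=fk(qq)
            S.append((np.arccos(min(1,-RR[2,2])),P,d,n+1,p,rpy(RR),qq))
            if p[2]<.2 or p[0]<.15: break
S.sort(key=lambda a:a[0])
seen=set()
for a in S:
    k=(tuple(a[1]),a[2])
    if k in seen: continue
    seen.add(k);print(a[0].round(3),a[1],a[2],a[3],a[4],a[5])
    if len(seen)>11: break
E
python3 p9.py
```

```text
21.0333 array([-0.1334, -0.1669, -0.8839, -0.247 , -0.3148,  1.9507]) [ 0.356  -0.2116  0.1861] [ 3.1285 -0.5525  0.0363]
top_bowl_mid [(array([ 0.449 , -0.2079,  0.0243]), 0.61)]
top_bowl_foot [(array([ 0.4503, -0.2113,  0.0013]), 0.52)]
0.223 [0.4, 0.2, 0.3] (-0.04, 0.03, 0) 16 [ 0.1351 -0.2072  0.2435] [ 3.0665 -0.21    0.0102]
0.231 [0.5, 0.3, 0.4] (-0.04, 0.03, 0) 20 [ 0.1264 -0.2163  0.244 ] [ 3.0581 -0.2157  0.0078]
0.248 [0.45, 0.1, 0.35] (-0.03, 0, 0.02) 12 [0.3474 0.1283 0.1965] [ 3.1342 -0.2478  0.0314]
0.328 [0.4, 0.2, 0.3] (-0.03, 0.03, -0.03) 16 [0.2192 0.0536 0.5912] [ 2.9174 -0.2419 -0.0036]
0.338 [0.45, -0.2, 0.45] (-0.03, -0.03, -0.03) 15 [0.1988 0.168  0.6637] [-3.1176 -0.3372  0.0412]
0.354 [0.7, 0, 0.5] (-0.04, 0, -0.03) 18 [ 0.1661 -0.1535  0.6448] [-3.0637 -0.3455  0.0361]
0.365 [0.7, 0, 0.5] (-0.04, 0, 0) 20 [ 0.1712 -0.1433  0.2333] [-3.0372 -0.3501  0.0403]
0.379 [0.45, -0.2, 0.45] (-0.04, -0.03, 0) 13 [0.2035 0.1695 0.2638] [ 3.138  -0.3786  0.036 ]
0.38 [0.4, 0.2, 0.3] (-0.03, 0, 0.02) 8 [0.3106 0.2672 0.1924] [ 3.0539 -0.3698  0.0252]
0.44 [0.45, 0.1, 0.35] (-0.04, 0, 0) 11 [0.1276 0.1716 0.2272] [ 3.0618 -0.4332  0.0309]
0.461 [0.4, 0.2, 0.3] (-0.04, 0, 0) 8 [0.1275 0.2336 0.2447] [ 3.0777 -0.4574  0.0308]
0.467 [0.7, 0, 0.5] (-0.03, 0, 0.02) 11 [ 0.5431 -0.0158  0.1929] [-3.1269 -0.4665  0.034 ]
```

```bash
cat > p10.py <<'E'
from h import *
from kin import *
q=np.array(arm.get_state()['q']);p0,R=tool()
N=6
def sim(P,v):
    qs=step(q,np.array(P),R,1.);zm=9;xm=9
    for i in range(len(v)//3):
        for _ in range(N):
            qs=run(qs,[tuple(v[3*i:3*i+3]/25)+(0,)],.6);p,_r=fk(qs);zm=min(zm,p[2]);xm=min(xm,np.hypot(*p[:2]))
    p,RR=fk(qs);return p,RR,zm,xm,qs
def f(v,P):
    p,RR,zm,xm,_=sim(P,v)
    return np.r_[RR[0,2],RR[1,2],.01*v,2*max(0,.2-zm),2*max(0,.32-xm)]
for P in([.45,.1,.35],[.42,.05,.45]):
  for v0 in([-.7,0,.5]*3,[-.7,.3,.5]*2+[-.7,-.3,.3]):
    o=least_squares(f,v0,args=(P,),bounds=([-1]*9,[1.01]*9),diff_step=.03,max_nfev=12)
    p,RR,zm,xm,qs=sim(P,o.x);print(P,(o.x/25).round(4),p,rpy(RR),zm,xm,qs)
print(rel([.45,.1,.35]),rel([.42,.05,.45]))
E
time python3 p10.py
```

```text
[0.45, 0.1, 0.35] [-0.0289 -0.0014  0.0169 -0.0301  0.0045  0.0202 -0.0308  0.0081  0.0223] [0.2781 0.087  0.1674] [ 3.1362 -0.0784  0.0283] 0.1673991909743684 0.29141089289879885 [ 1.1249 -0.2814 -1.02    0.1004 -0.8036  0.4052]
[0.45, 0.1, 0.35] [-0.0308  0.0001  0.0188 -0.0355 -0.0002  0.0256 -0.0234  0.0128  0.0142] [0.2797 0.0805 0.1673] [ 3.1342 -0.0775  0.0291] 0.1672830227592343 0.2910516537762218 [ 1.1023 -0.2815 -1.02    0.0995 -0.8043  0.4293]
[0.42, 0.05, 0.45] [-0.0251 -0.0014  0.0206 -0.0319 -0.0033  0.0247 -0.0397 -0.0032  0.0308] [0.2595 0.1343 0.1685] [-3.132  -0.0814  0.0373] 0.1685130318782999 0.29223741087500077 [ 1.2997 -0.2843 -1.02    0.1037 -0.8039  0.238 ]
[0.42, 0.05, 0.45] [-0.0398 -0.0003  0.0208 -0.0318  0.0169  0.0096 -0.029   0.0053  0.0348] [ 0.2589 -0.0999  0.193 ] [ 3.1236 -0.1124  0.0225] 0.1929511842006307 0.2770497168995228 [ 1.8385 -1.3348 -1.02    0.1117 -1.9285 -0.2093]
(array([ 0.1751, -0.3072, -0.0928]), 9, array([ 0.0195, -0.0341, -0.0103])) (array([ 0.2002, -0.2571, -0.1941]), 10, array([ 0.02  , -0.0257, -0.0194]))
real	1m16.338s
user	1m14.451s
sys	0m0.113s
```

>>> move_arm(
  increments=[
    {"jaw": 0.8,"dx": 0.0195,"dy": -0.0341,"dz": -0.0103,"twist": 0},
    {"jaw": 0.8,"dx": 0.0195,"dy": -0.0341,"dz": -0.0103,"twist": 0},
    {"jaw": 0.8,"dx": 0.0195,"dy": -0.0341,"dz": -0.0103,"twist": 0},
    {"jaw": 0.8,"dx": 0.0195,"dy": -0.0341,"dz": -0.0103,"twist": 0},
    {"jaw": 0.8,"dx": 0.0195,"dy": -0.0341,"dz": -0.0103,"twist": 0},
    {"jaw": 0.8,"dx": 0.0195,"dy": -0.0341,"dz": -0.0103,"twist": 0},
    {"jaw": 0.8,"dx": 0.0195,"dy": -0.0341,"dz": -0.0103,"twist": 0},
    {"jaw": 0.8,"dx": 0.0195,"dy": -0.0341,"dz": -0.0103,"twist": 0},
    {"jaw": 0.8,"dx": 0.0195,"dy": -0.0341,"dz": -0.0103,"twist": 0},
    {"jaw": 0.8,"dx": 0,"dy": 0,"dz": 0,"twist": 0},
  ],
)

```text
t: 22.02
eef_pos: [0.4427, 0.0362, 0.3333]
ee_rot: [-3.134, -0.527, 0.039]
force: [0.2, -0.1, 1.1]
width: 0.0788
gripper_force: 0.0
```

>>> move_arm(
  increments=[
    {"jaw": 0.8,"dx": -0.029,"dy": -0.0014,"dz": 0.017,"twist": 0},
    {"jaw": 0.8,"dx": -0.029,"dy": -0.0014,"dz": 0.017,"twist": 0},
    {"jaw": 0.8,"dx": -0.029,"dy": -0.0014,"dz": 0.017,"twist": 0},
    {"jaw": 0.8,"dx": -0.029,"dy": -0.0014,"dz": 0.017,"twist": 0},
    {"jaw": 0.8,"dx": -0.029,"dy": -0.0014,"dz": 0.017,"twist": 0},
    {"jaw": 0.8,"dx": -0.029,"dy": -0.0014,"dz": 0.017,"twist": 0},
    {"jaw": 0.8,"dx": -0.03,"dy": 0.0045,"dz": 0.02,"twist": 0},
    {"jaw": 0.8,"dx": -0.03,"dy": 0.0045,"dz": 0.02,"twist": 0},
    {"jaw": 0.8,"dx": -0.03,"dy": 0.0045,"dz": 0.02,"twist": 0},
  ],
)

```text
t: 22.77
eef_pos: [0.3689, -0.0108, 0.1982]
ee_rot: [-3.056, -0.321, 0.042]
force: [0.5, -1.2, -1.0]
width: 0.0788
gripper_force: 0.0
```

Run:
```python
from h import *
from kin import *
s=arm.get_state();q=np.array(s['q']);print(s['t'],q,s['eef_pos'],s['ee_rot'],s['force'])
qq=np.clip(q,LO+1e-3,HI-1e-3)
for n in(3,6,8,10):
    r=run(qq,[(-.03,.006,.021,0)]*n,.6);p,R=fk(r);print(n,p,rpy(R),r)
```

```text
22.7667 [ 0.6028 -0.2842 -1.0151  0.189  -0.5297  0.8757] [ 0.3689 -0.0108  0.1982] [-3.0564 -0.3206  0.0423] [ 0.4621 -1.1774 -0.984 ]
3 [ 0.3364 -0.0496  0.1349] [-3.005  -0.2727  0.0477] [ 0.4174 -0.1661 -1.02   -0.0758 -0.4152  1.2845]
6 [ 0.2788 -0.0733  0.0488] [-2.9787 -0.2633  0.0491] [ 0.2065  0.055  -1.0178 -0.5193 -0.2442  1.9243]
8 [ 0.2324 -0.0806 -0.0087] [-2.9787 -0.2633  0.0491] [-0.1758  0.2662 -0.9358 -0.9824 -0.2619  2.7594]
10 [ 0.1997 -0.0879 -0.03  ] [-2.9836 -0.2286  0.047 ] [-0.3383  0.3538 -0.94   -1.0881 -0.2625  3.03  ]
```

```bash
cat > p11.py <<'E'
from p10 import sim,f
E
sed -i 's/^for P in(\[.45,.1,.35\].*/if __name__!="__main__": raise SystemExit\n&/' p10.py
cat > p11.py <<'E'
from h import *
from kin import *
s=arm.get_state();q=np.clip(np.array(s['q']),LO+1e-3,HI-1e-3);p0,R=tool()
N=7
def sim(P,v):
    qs=step(q,np.array(P),R,1.);zm=9;xm=9
    for i in range(len(v)//3):
        for _ in range(N):
            qs=run(qs,[tuple(v[3*i:3*i+3]/25)+(0,)],.6);p,_r=fk(qs);zm=min(zm,p[2]);xm=min(xm,np.hypot(*p[:2]))
    p,RR=fk(qs);return p,RR,zm,xm,qs
def f(v,P):
    p,RR,zm,xm,_=sim(P,v)
    return np.r_[RR[0,2],RR[1,2],.005*v,2*max(0,.19-zm),2*max(0,.29-xm)]
for P in([.4,.15,.3],[.35,.25,.3],[.4,.05,.35]):
  for v0 in([-.7,.2,.4]*2,):
    o=least_squares(f,v0,args=(P,),bounds=([-.9]*6,[.9]*6),diff_step=.03,max_nfev=14)
    p,RR,zm,xm,qs=sim(P,o.x);print(P,rel(P)[0],step(q,np.array(P),R,1.),(o.x/25).round(4),p,rpy(RR),zm,xm,qs)
E
python3 p11.py
```

```text
[0.4, 0.15, 0.3] [ 0.068  -0.166  -0.0709] [ 0.9761 -0.2705 -0.789   0.2827 -0.8089  0.4799] [-0.0306  0.0017  0.0118 -0.0248  0.0047  0.0248] [0.2016 0.1818 0.1686] [-3.1257 -0.0459  0.058 ] 0.16858371516896148 0.27147444672086096 [ 1.5933 -0.3237 -1.02    0.06   -0.8578 -0.003 ]
[0.35, 0.25, 0.3] [ 0.0246 -0.2688 -0.0765] [ 1.2789 -0.2469 -0.8035  0.3637 -0.8563  0.1298] [-0.0137  0.0063  0.0147 -0.0331  0.0193  0.0205] [0.2181 0.1614 0.1685] [-3.1295 -0.0468  0.0554] 0.1685137638458752 0.27137395605626585 [ 1.496  -0.3239 -1.02    0.0593 -0.8575  0.092 ]
[0.4, 0.05, 0.35] [ 0.0798 -0.0706 -0.128 ] [ 0.736  -0.3608 -0.6826  0.1669 -0.9525  0.8143] [-0.0329 -0.0013  0.0045 -0.0109  0.0138  0.035 ] [ 0.2961 -0.0061  0.1763] [-3.1319 -0.1127  0.0547] 0.17633201379570157 0.2678246817473836 [ 2.2815 -1.43   -1.02    0.1067 -2.0397 -0.61  ]
```

>>> move_arm(
  increments=[
    {"jaw": 0.8,"dx": 0.0136,"dy": -0.0332,"dz": -0.0142,"twist": 0},
    {"jaw": 0.8,"dx": 0.0136,"dy": -0.0332,"dz": -0.0142,"twist": 0},
    {"jaw": 0.8,"dx": 0.0136,"dy": -0.0332,"dz": -0.0142,"twist": 0},
    {"jaw": 0.8,"dx": 0.0136,"dy": -0.0332,"dz": -0.0142,"twist": 0},
    {"jaw": 0.8,"dx": 0.0136,"dy": -0.0332,"dz": -0.0142,"twist": 0},
    {"jaw": 0.8,"dx": 0,"dy": 0,"dz": 0,"twist": 0},
  ],
)

```text
t: 23.27
eef_pos: [0.4025, 0.1563, 0.3049]
ee_rot: [-3.055, -0.327, 0.045]
force: [1.1, 1.0, 1.9]
width: 0.079
gripper_force: 0.0
```

>>> move_arm(
  increments=[
    {"jaw": 0.8,"dx": -0.0306,"dy": 0.0017,"dz": 0.0118,"twist": 0},
    {"jaw": 0.8,"dx": -0.0306,"dy": 0.0017,"dz": 0.0118,"twist": 0},
    {"jaw": 0.8,"dx": -0.0306,"dy": 0.0017,"dz": 0.0118,"twist": 0},
    {"jaw": 0.8,"dx": -0.0306,"dy": 0.0017,"dz": 0.0118,"twist": 0},
    {"jaw": 0.8,"dx": -0.0306,"dy": 0.0017,"dz": 0.0118,"twist": 0},
    {"jaw": 0.8,"dx": -0.0306,"dy": 0.0017,"dz": 0.0118,"twist": 0},
    {"jaw": 0.8,"dx": -0.0306,"dy": 0.0017,"dz": 0.0118,"twist": 0},
    {"jaw": 0.8,"dx": -0.0248,"dy": 0.0047,"dz": 0.0248,"twist": 0},
    {"jaw": 0.8,"dx": -0.0248,"dy": 0.0047,"dz": 0.0248,"twist": 0},
  ],
)

```text
t: 24.02
eef_pos: [0.2532, 0.1626, 0.211]
ee_rot: [-3.09, -0.167, 0.056]
force: [0.2, -0.3, -0.4]
width: 0.0789
gripper_force: 0.0
```

Run:
```python
from h import *
from kin import *
s=arm.get_state();q=np.array(s['q']);print(s['t'],q,s['eef_pos'],s['ee_rot'],tool()[1][:,2])
qq=np.clip(q,LO+1e-3,HI-1e-3)
for d in((-.0248,.0047,.0248,0),(-.0248,.015,.0248,0),(-.0248,-.01,.0248,0),(-.035,0,.01,0)):
  for n in(2,4,6):
    r=run(qq,[d]*n,.6);p,R=fk(r);print(d,n,p,rpy(R))
```

```text
24.0167 [ 1.4765 -0.4136 -1.0154  0.2006 -0.9018  0.0349] [0.2532 0.1626 0.211 ] [-3.0898 -0.1669  0.0556] [ 0.1627  0.0609 -0.9848]
(-0.0248, 0.0047, 0.0248, 0) 2 [0.2358 0.1691 0.1916] [-3.1029 -0.1166  0.0579]
(-0.0248, 0.0047, 0.0248, 0) 4 [0.216  0.1773 0.173 ] [-3.1178 -0.0658  0.0595]
(-0.0248, 0.0047, 0.0248, 0) 6 [0.1927 0.1873 0.154 ] [-3.1346 -0.0164  0.0603]
(-0.0248, 0.015, 0.0248, 0) 2 [0.2405 0.1482 0.1945] [-3.1014 -0.1113  0.0582]
(-0.0248, 0.015, 0.0248, 0) 4 [0.2274 0.1331 0.1802] [-3.1103 -0.054   0.0602]
(-0.0248, 0.015, 0.0248, 0) 6 [0.2132 0.1169 0.1673] [-3.116   0.0034  0.0618]
(-0.0248, -0.01, 0.0248, 0) 2 [0.2289 0.1976 0.1863] [-3.1036 -0.1254  0.0575]
(-0.0248, -0.01, 0.0248, 0) 4 [0.1991 0.2342 0.1584] [-3.1208 -0.0881  0.0586]
(-0.0248, -0.01, 0.0248, 0) 6 [0.163  0.2702 0.1251] [-3.1394 -0.0573  0.059 ]
(-0.035, 0, 0.01, 0) 2 [0.2034 0.1735 0.2128] [-3.1046 -0.1295  0.0573]
(-0.035, 0, 0.01, 0) 4 [0.1457 0.184  0.215 ] [-3.124  -0.1025  0.058 ]
(-0.035, 0, 0.01, 0) 6 [0.0806 0.1906 0.2065] [-3.1406 -0.0928  0.0582]
```

Four or five more rows bring it nearly vertical.

>>> move_arm(
  increments=[
    {"jaw": 0.8,"dx": -0.0248,"dy": 0.0047,"dz": 0.0248,"twist": 0},
    {"jaw": 0.8,"dx": -0.0248,"dy": 0.0047,"dz": 0.0248,"twist": 0},
    {"jaw": 0.8,"dx": -0.0248,"dy": 0.0047,"dz": 0.0248,"twist": 0},
    {"jaw": 0.8,"dx": -0.0248,"dy": 0.0047,"dz": 0.0248,"twist": 0},
    {"jaw": 0.8,"dx": -0.0248,"dy": 0.0047,"dz": 0.0248,"twist": 0},
    {"jaw": 0.8,"dx": 0,"dy": 0,"dz": -0.02,"twist": 0},
    {"jaw": 0.8,"dx": 0,"dy": 0,"dz": -0.035,"twist": 0},
    {"jaw": 0.8,"dx": 0,"dy": 0,"dz": 0,"twist": 0},
  ],
)

```text
t: 24.68
eef_pos: [0.2087, 0.1829, 0.2194]
ee_rot: [-3.125, -0.04, 0.058]
force: [-0.0, 1.9, 1.1]
width: 0.0788
gripper_force: 0.0
```

```bash
cat > p12.py <<'E'
from h import *
s=arm.get_state();print(s['t'],s['q'],s['eef_pos'],s['ee_rot'],tool()[1][:,2])
b=snap('scene','s4.png');t=snap('top','t4.png')
for cam in('scene','top'):
  for n in('top_bowl_mid','top_bowl_foot','lower_bowl_mid'):
    r=arm.pinpoint(cam,n);print(cam,n,[(np.round(x['position'],4),round(x['score'],2)) for x in r[:2]])
for cam,im in(('scene',b),('top',t)):
    u,v=proj(cam,[.45,-.21,.038]).astype(int);u0,v0=u-20,v-16;c=im[v0:v+16,u0:u+20].astype(int)
    m=((c[...,2]-c[...,0]>28)&(c[...,1]-c[...,0]>15)&(c[...,2]-c[...,1]<45)&(c[...,2]>110)).astype(np.uint8)
    n,l,k,ce=cv2.connectedComponentsWithStats(m)
    for i in range(1,n):
        if k[i,4]>=3: q=ce[i]+[u0,v0];print(cam,k[i,4],q,onz(cam,q,.04))
A=[]
for cam,im in(('scene',b),('top',t)):
    u,v=proj(cam,[.45,-.21,.038]).astype(int);A.append(cv2.resize(im[v-30:v+30,u-30:u+30],(400,400),interpolation=cv2.INTER_CUBIC))
cv2.imwrite('pics/c4.png',np.hstack(A))
E
python3 p12.py
```

```text
24.6833 [ 1.5429 -0.3782 -0.9066  0.0446 -1.0233  0.0637] [0.2087 0.1829 0.2194] [-3.1254 -0.0396  0.0584] [ 0.0386  0.0185 -0.9991]
scene top_bowl_mid [(array([ 0.4505, -0.2094,  0.0301]), 0.5)]
scene top_bowl_foot [(array([ 0.4549, -0.2092,  0.0003]), 0.47)]
scene lower_bowl_mid [(array([ 0.58  , -0.2017,  0.1308]), 0.69)]
top top_bowl_mid [(array([ 0.452 , -0.2073,  0.0247]), 0.77)]
top top_bowl_foot [(array([ 0.4501, -0.2113, -0.0014]), 0.78)]
top lower_bowl_mid [(array([ 0.583 , -0.2045,  0.1352]), 0.71)]
scene 19 [251.5789 166.0526] [ 0.4454 -0.244   0.04  ]
scene 15 [270.2    170.7333] [ 0.4423 -0.1828  0.04  ]
top 15 [367.6 230.2] [ 0.4501 -0.1825  0.04  ]
top 13 [383.4615 228.5385] [ 0.4549 -0.2392  0.04  ]
```

View pics/c4.png

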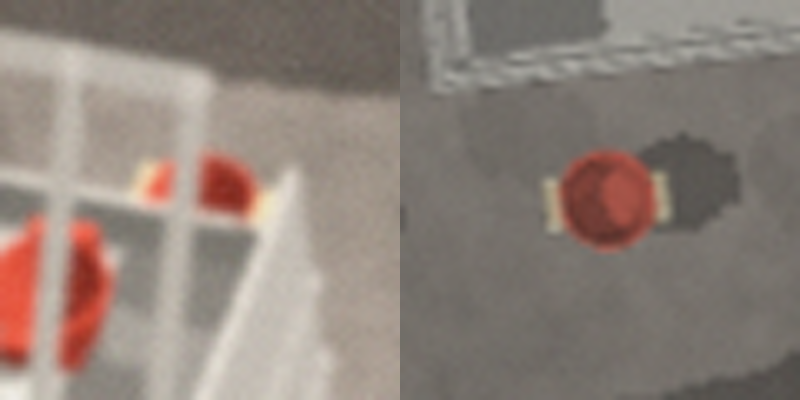

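The bowl stands upright at (605,200) in the right (top) crop, with ears at (552,206) and (660,197). Its yaw is about 0.07, and the tool is already almost vertical at yaw 0.058.

Run:
```python
from h import *
from kin import *
p,R=tool();q=np.array(arm.get_state()['q'])
g=np.array([.4515,-.21,.038])-.047*R[:,2];W1=np.array([.45,.12,.28]);W2=g-.12*R[:,2]
c=p
for P in(W1,W2,g):
    d=R.T@(P-c);n=int(np.ceil(np.linalg.norm(d)/.036))
    m=0
    for i in range(1,n+1):
        X=c+(P-c)*i/n;q=step(q,X,R,.6);m=max(m,np.linalg.norm(fk(q)[0]-X))
    print(P,d,n,d/n,m,q);c=P
```

```text
[0.45 0.12 0.28] [ 0.2402  0.0728 -0.0567] 8 [ 0.03    0.0091 -0.0071] 3.6786410099459786e-10 [ 0.6947 -0.0059 -0.478   0.0151 -1.061   0.9261]
[ 0.4452 -0.2124  0.2049] [-0.0265  0.3324  0.0702] 10 [-0.0027  0.0332  0.007 ] 1.6920481505485558e-10 [-0.0569  0.1243 -0.512  -0.0208 -0.8979  1.6975]
[ 0.4497 -0.2107  0.085 ] [0.   0.   0.12] 4 [0.   0.   0.03] 4.841118352522169e-10 [-0.0527  0.3001 -0.6351 -0.0285 -0.599   1.7039]
```

>>> move_arm(
  increments=[
    {"jaw": 0.9,"dx": 0.03,"dy": 0.0091,"dz": -0.0071,"twist": 0},
    {"jaw": 0.9,"dx": 0.03,"dy": 0.0091,"dz": -0.0071,"twist": 0},
    {"jaw": 0.9,"dx": 0.03,"dy": 0.0091,"dz": -0.0071,"twist": 0},
    {"jaw": 0.9,"dx": 0.03,"dy": 0.0091,"dz": -0.0071,"twist": 0},
    {"jaw": 0.9,"dx": 0.03,"dy": 0.0091,"dz": -0.0071,"twist": 0},
    {"jaw": 0.9,"dx": 0.03,"dy": 0.0091,"dz": -0.0071,"twist": 0},
    {"jaw": 0.9,"dx": 0.03,"dy": 0.0091,"dz": -0.0071,"twist": 0},
    {"jaw": 0.9,"dx": 0.03,"dy": 0.0091,"dz": -0.0071,"twist": 0},
  ],
)

```text
t: 25.75
eef_pos: [0.4467, 0.1207, 0.2792]
ee_rot: [-3.128, -0.037, 0.056]
force: [-0.4, 0.9, 0.2]
width: 0.0832
gripper_force: 0.0
```

>>> move_arm(
  increments=[
    {"jaw": 0.9,"dx": -0.0027,"dy": 0.0332,"dz": 0.007,"twist": 0},
    {"jaw": 0.9,"dx": -0.0027,"dy": 0.0332,"dz": 0.007,"twist": 0},
    {"jaw": 0.9,"dx": -0.0027,"dy": 0.0332,"dz": 0.007,"twist": 0},
    {"jaw": 0.9,"dx": -0.0027,"dy": 0.0332,"dz": 0.007,"twist": 0},
    {"jaw": 0.9,"dx": -0.0027,"dy": 0.0332,"dz": 0.007,"twist": 0},
    {"jaw": 0.9,"dx": -0.0027,"dy": 0.0332,"dz": 0.007,"twist": 0},
    {"jaw": 0.9,"dx": -0.0027,"dy": 0.0332,"dz": 0.007,"twist": 0},
    {"jaw": 0.9,"dx": -0.0027,"dy": 0.0332,"dz": 0.007,"twist": 0},
    {"jaw": 0.9,"dx": -0.0027,"dy": 0.0332,"dz": 0.007,"twist": 0},
    {"jaw": 0.9,"dx": -0.0027,"dy": 0.0332,"dz": 0.007,"twist": 0},
    {"jaw": 0.9,"dx": 0,"dy": 0,"dz": 0,"twist": 0},
  ],
)

```text
t: 26.67
eef_pos: [0.4387, -0.214, 0.2017]
ee_rot: [-3.127, -0.035, 0.053]
force: [-0.4, 0.0, -0.5]
width: 0.0828
gripper_force: 0.0
```

Run:
```python
from h import *
p,R=tool();s=arm.get_state();print(s['t'],p,s['ee_rot'],s['width'])
g=np.array([.4515,-.21,.038])-.047*R[:,2];print(rel(g))
```

```text
26.6667 [ 0.4387 -0.214   0.2017] [-3.1273 -0.0347  0.0531] 0.08279628461107706
(array([ 0.0073, -0.001 ,  0.117 ]), 3, array([ 0.0024, -0.0003,  0.039 ]))
```

>>> move_arm(
  increments=[
    {"jaw": 0.9,"dx": 0.0073,"dy": -0.001,"dz": 0.03,"twist": -0.012},
    {"jaw": 0.9,"dx": 0,"dy": 0,"dz": 0.03,"twist": 0},
    {"jaw": 0.9,"dx": 0,"dy": 0,"dz": 0.03,"twist": 0},
    {"jaw": 0.9,"dx": 0,"dy": 0,"dz": 0.018,"twist": 0},
    {"jaw": 0.9,"dx": 0,"dy": 0,"dz": 0.009,"twist": 0},
    {"jaw": 0.9,"dx": 0,"dy": 0,"dz": 0,"twist": 0},
    {"jaw": 0.9,"dx": 0,"dy": 0,"dz": 0,"twist": 0},
  ],
)

```text
t: 27.25
eef_pos: [0.4518, -0.2067, 0.0874]
ee_rot: [-3.128, -0.038, 0.07]
force: [0.2, -0.2, 0.7]
width: 0.0831
gripper_force: 0.0
```

>>> move_arm(
  increments=[
    {"jaw": -0.2,"dx": 0,"dy": 0,"dz": 0,"twist": 0},
    {"jaw": -0.2,"dx": 0,"dy": 0,"dz": 0,"twist": 0},
    {"jaw": -0.2,"dx": 0,"dy": 0,"dz": 0,"twist": 0},
    {"jaw": -0.2,"dx": 0,"dy": 0,"dz": 0,"twist": 0},
    {"jaw": -0.2,"dx": 0,"dy": 0,"dz": 0,"twist": 0},
    {"jaw": -0.2,"dx": 0,"dy": 0,"dz": 0,"twist": 0},
  ],
  force=8,
)

```text
t: 27.75
eef_pos: [0.4523, -0.2068, 0.0885]
ee_rot: [-3.129, -0.041, 0.069]
force: [-0.4, 0.3, 7.5]
width: 0.0641
gripper_force: 8.0
```

>>> move_arm(
  increments=[
    {"jaw": -0.2,"dx": 0,"dy": 0,"dz": 0,"twist": 0},
    {"jaw": -0.2,"dx": 0,"dy": 0,"dz": -0.015,"twist": 0},
    {"jaw": -0.2,"dx": 0,"dy": 0,"dz": -0.03,"twist": 0},
    {"jaw": -0.2,"dx": 0,"dy": 0,"dz": -0.03,"twist": 0},
    {"jaw": -0.2,"dx": 0,"dy": 0,"dz": -0.035,"twist": 0},
    {"jaw": -0.2,"dx": 0,"dy": 0,"dz": -0.035,"twist": 0},
    {"jaw": -0.2,"dx": 0,"dy": 0,"dz": -0.035,"twist": 0},
    {"jaw": -0.2,"dx": 0,"dy": 0,"dz": 0,"twist": -0.11},
    {"jaw": -0.2,"dx": 0,"dy": 0,"dz": 0,"twist": -0.119},
    {"jaw": -0.2,"dx": 0,"dy": 0,"dz": 0,"twist": 0},
  ],
  force=15,
)

```text
t: 28.58
eef_pos: [0.4445, -0.2095, 0.2681]
ee_rot: [-3.138, -0.043, 0.304]
force: [-1.0, -0.6, -0.6]
width: 0.0639
gripper_force: 15.0
```

Run:
```python
from h import *
from kin import *
p,R=tool();s=arm.get_state();q=np.array(s['q']);print(s['t'],p,s['ee_rot'],s['width'],s['force'])
P=np.array([.563,.2115,.22]);d=R.T@(P-p);n=int(np.ceil(np.linalg.norm(d)/.036));c=p;m=0
for i in range(1,n+1):
        X=c+(P-c)*i/n;q=step(q,X,R,.6);m=max(m,np.linalg.norm(fk(q)[0]-X))
print(d,n,d/n,m,q)
q=step(q,np.array([.563,.2115,.085]),R,.6);print(q,fk(q)[0])
```

```text
28.5833 [ 0.4445 -0.2095  0.2681] [-3.1376 -0.0426  0.3035] 0.063858869122385 [-0.9634 -0.6161 -0.5693]
[ 0.2366 -0.3661  0.0597] 13 [ 0.0182 -0.0282  0.0046] 1.0419866391250313e-10 [ 0.6907  0.274  -0.2911  0.0151 -0.9648  1.1753]
[ 0.6907  0.4291 -0.4305  0.02   -0.6704  1.1683] [0.563  0.2115 0.085 ]
```

>>> move_arm(
  increments=[
    {"jaw": -0.2,"dx": 0.0182,"dy": -0.0282,"dz": 0.0046,"twist": 0},
    {"jaw": -0.2,"dx": 0.0182,"dy": -0.0282,"dz": 0.0046,"twist": 0},
    {"jaw": -0.2,"dx": 0.0182,"dy": -0.0282,"dz": 0.0046,"twist": 0},
    {"jaw": -0.2,"dx": 0.0182,"dy": -0.0282,"dz": 0.0046,"twist": 0},
    {"jaw": -0.2,"dx": 0.0182,"dy": -0.0282,"dz": 0.0046,"twist": 0},
    {"jaw": -0.2,"dx": 0.0182,"dy": -0.0282,"dz": 0.0046,"twist": 0},
    {"jaw": -0.2,"dx": 0.0182,"dy": -0.0282,"dz": 0.0046,"twist": 0},
    {"jaw": -0.2,"dx": 0.0182,"dy": -0.0282,"dz": 0.0046,"twist": 0},
    {"jaw": -0.2,"dx": 0.0182,"dy": -0.0282,"dz": 0.0046,"twist": 0},
    {"jaw": -0.2,"dx": 0.0182,"dy": -0.0282,"dz": 0.0046,"twist": 0},
    {"jaw": -0.2,"dx": 0.0182,"dy": -0.0282,"dz": 0.0046,"twist": 0},
    {"jaw": -0.2,"dx": 0.0182,"dy": -0.0282,"dz": 0.0046,"twist": 0},
  ],
)

```text
t: 29.58
eef_pos: [0.5557, 0.1803, 0.2218]
ee_rot: [-3.137, -0.04, 0.294]
force: [0.8, 0.2, -0.9]
width: 0.0639
gripper_force: 15.0
```

>>> move_arm(
  increments=[
    {"jaw": -0.2,"dx": 0.0182,"dy": -0.0282,"dz": 0.0046,"twist": 0},
    {"jaw": -0.2,"dx": 0,"dy": 0,"dz": 0.02,"twist": 0},
    {"jaw": -0.2,"dx": 0,"dy": 0,"dz": 0.03,"twist": 0},
    {"jaw": -0.2,"dx": 0,"dy": 0,"dz": 0.02,"twist": 0},
    {"jaw": -0.2,"dx": 0,"dy": 0,"dz": 0,"twist": 0},
    {"jaw": -0.2,"dx": 0,"dy": 0,"dz": 0,"twist": 0},
  ],
)

```text
t: 30.08
eef_pos: [0.5672, 0.2118, 0.1477]
ee_rot: [-3.139, -0.038, 0.296]
force: [-0.0, 0.8, -0.6]
width: 0.0636
gripper_force: 15.0
```

```bash
cat > p13.py <<'E'
from h import *
import sys
p,R=tool();s=arm.get_state();print(s['t'],p,s['ee_rot'],s['width'],s['force'])
a=snap('scene','s5.png');t=snap('top','t5.png')
for cam in('scene','top'):
  for n in('top_bowl_mid','top_bowl_foot','socket'):
    r=arm.pinpoint(cam,n);print(cam,n,[(np.round(x['position'],4),round(x['score'],2)) for x in r[:2]])
A=[]
for cam,im in(('scene',a),('top',t)):
    u,v=proj(cam,[.565,.2125,.03]).astype(int);A.append(cv2.resize(im[v-35:v+35,u-35:u+35],(400,400),interpolation=cv2.INTER_CUBIC))
cv2.imwrite('pics/c5.png',np.hstack(A))
E
python3 p13.py
```

```text
30.0833 [0.5672 0.2118 0.1477] [-3.1386 -0.0375  0.2958] 0.06362457393298075 [-0.0133  0.7684 -0.6426]
scene top_bowl_mid [(array([0.5613, 0.2122, 0.085 ]), 0.57), (array([ 0.5979, -0.2158,  0.0014]), 0.55)]
scene top_bowl_foot [(array([0.5648, 0.211 , 0.0579]), 0.62)]
scene socket [(array([0.5617, 0.212 , 0.0133]), 0.72)]
top top_bowl_mid []
top top_bowl_foot []
top socket [(array([0.5655, 0.2128, 0.0204]), 0.95)]
```

View pics/c5.png

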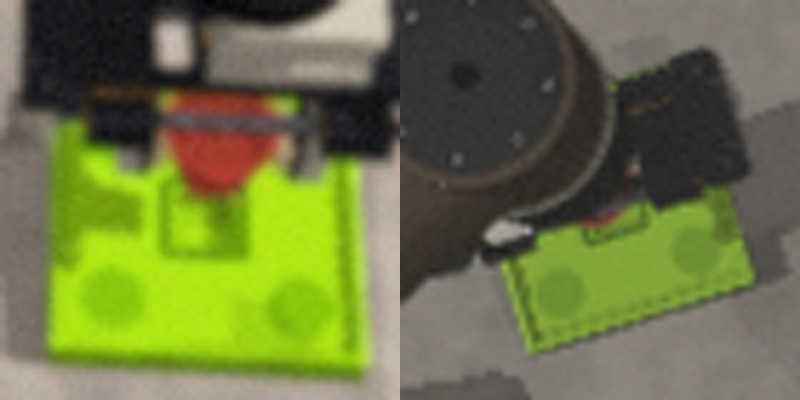

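The scene crop shows the bowl (215,150) just above and behind the socket outline (205,220), as expected at 43 mm height. The plate is square to the gripper.

>>> move_arm(
  increments=[
    {"jaw": -0.2,"dx": -0.0016,"dy": -0.0017,"dz": 0.013,"twist": 0},
    {"jaw": -0.2,"dx": -0.0005,"dy": 0,"dz": 0.013,"twist": 0},
    {"jaw": -0.2,"dx": -0.0005,"dy": 0,"dz": 0.011,"twist": 0},
    {"jaw": -0.2,"dx": 0,"dy": 0,"dz": 0,"twist": 0},
    {"jaw": -0.2,"dx": 0,"dy": 0,"dz": 0,"twist": 0},
  ],
)

```text
t: 30.9
eef_pos: [0.5661, 0.2135, 0.1114]
ee_rot: [-3.138, -0.04, 0.298]
force: [0.3, 0.0, -0.6]
width: 0.064
gripper_force: 15.0
```

Run:
```python
from h import *
p,R=tool();s=arm.get_state();print(s['t'],p,s['ee_rot'],s['force'],p+.047*R[:,2])
a=snap('scene','s6.png')
for _ in range(1):
  for n in('top_bowl_mid','top_bowl_foot','socket'):
    r=arm.pinpoint('scene',n);print(n,[(np.round(x['position'],4),round(x['score'],2)) for x in r[:1]])
for fn,cam in(('s0.png','scene'),('t0.png','top')):
    im=cv2.imread('pics/'+fn);hsv=cv2.cvtColor(im,cv2.COLOR_BGR2HSV)
    m=cv2.inRange(hsv,(30,120,60),(60,255,255));n,l,k,_=cv2.connectedComponentsWithStats(m);i=1+np.argmax(k[1:,4])
    c=cv2.convexHull(np.argwhere(l==i)[:,::-1].astype(np.int32))
    P=np.array([onz(cam,x[0],.02)[:2] for x in c],np.float32);print(cam,cv2.minAreaRect(P))
    # dark-green outline: low-value green close to the centre
    u,v=proj(cam,[.565,.2125,.016]).round().astype(int);w=10
    g=cv2.cvtColor(im,cv2.COLOR_BGR2GRAY)[v-w:v+w+1,u-w:u+w+1].astype(float);d=np.clip(np.percentile(g,60)-g-12,0,None)
    yy,xx=np.mgrid[-w:w+1,-w:w+1];uv=np.array([(d*xx).sum()/d.sum()+u,(d*yy).sum()/d.sum()+v]);print(uv,onz(cam,uv,.016))
```

```text
30.9 [0.5661 0.2135 0.1114] [-3.1378 -0.0396  0.2983] [ 0.3135  0.0098 -0.5798] [0.5678 0.2142 0.0645]
top_bowl_mid [(array([0.5612, 0.2161, 0.0509]), 0.77)]
top_bowl_foot [(array([0.5636, 0.2098, 0.0224]), 0.7)]
socket [(array([0.563 , 0.2126, 0.0119]), 0.59)]
scene ((0.569798469543457, 0.21289490163326263), (0.15802334249019623, 0.15242449939250946), 16.87322235107422)
[384.7059 247.6727] [0.5641 0.2161 0.016 ]
top ((0.5656281113624573, 0.21187156438827515), (0.15060807764530182, 0.14984750747680664), 16.885009765625)
[256.0401 200.7657] [0.565  0.2157 0.016 ]
```

>>> move_arm(
  increments=[
    {"jaw": -0.2,"dx": -0.001,"dy": 0,"dz": 0.003,"twist": 0},
    {"jaw": -0.2,"dx": 0,"dy": 0,"dz": 0.003,"twist": 0},
    {"jaw": -0.2,"dx": 0,"dy": 0,"dz": 0.002,"twist": 0},
    {"jaw": -0.2,"dx": 0,"dy": 0,"dz": 0.002,"twist": 0},
    {"jaw": -0.2,"dx": 0,"dy": 0,"dz": 0,"twist": 0},
  ],
)

```text
t: 31.52
eef_pos: [0.5655, 0.2134, 0.1012]
ee_rot: [-3.137, -0.04, 0.298]
force: [-0.1, 0.4, -1.2]
width: 0.0638
gripper_force: 15.0
```

>>> move_arm(
  increments=[
    {"jaw": -0.2,"dx": 0,"dy": 0,"dz": 0.002,"twist": 0},
    {"jaw": -0.2,"dx": 0,"dy": 0,"dz": 0.002,"twist": 0},
    {"jaw": -0.2,"dx": 0,"dy": 0,"dz": 0.001,"twist": 0},
    {"jaw": -0.2,"dx": 0,"dy": 0,"dz": 0,"twist": 0},
  ],
)

```text
t: 31.85
eef_pos: [0.5658, 0.2136, 0.0965]
ee_rot: [-3.137, -0.04, 0.298]
force: [-0.1, 0.7, -1.4]
width: 0.0638
gripper_force: 15.0
```

>>> move_arm(
  increments=[
    {"jaw": -0.2,"dx": 0,"dy": 0,"dz": 0.001,"twist": 0},
    {"jaw": -0.2,"dx": 0,"dy": 0,"dz": 0.001,"twist": 0},
    {"jaw": -0.2,"dx": 0,"dy": 0,"dz": 0.001,"twist": 0},
    {"jaw": -0.2,"dx": 0,"dy": 0,"dz": 0,"twist": 0},
  ],
)

```text
t: 32.18
eef_pos: [0.5659, 0.2137, 0.0936]
ee_rot: [-3.137, -0.041, 0.298]
force: [0.4, 0.4, 0.2]
width: 0.0641
gripper_force: 15.0
```

>>> move_arm(
  increments=[
    {"jaw": -0.2,"dx": 0,"dy": 0,"dz": 0.001,"twist": 0},
    {"jaw": -0.2,"dx": 0,"dy": 0,"dz": 0.0005,"twist": 0},
    {"jaw": -0.2,"dx": 0,"dy": 0,"dz": 0,"twist": 0},
  ],
)

```text
t: 32.43
eef_pos: [0.5662, 0.2138, 0.0926]
ee_rot: [-3.137, -0.041, 0.298]
force: [-0.9, -0.6, 3.0]
width: 0.0637
gripper_force: 15.0
```

Run:
```python
from h import *
s=arm.get_state();print(s['t'],s['eef_pos'],s['force'])
a=snap('scene','s7.png')
for n in('top_bowl_mid','top_bowl_foot','socket'):
    r=arm.pinpoint('scene',n);print(n,[(np.round(x['position'],4),round(x['score'],2)) for x in r[:1]])
```

```text
32.4333 [0.5662 0.2138 0.0926] [-0.8974 -0.5805  2.9959]
top_bowl_mid [(array([0.563 , 0.2128, 0.0313]), 0.66)]
top_bowl_foot [(array([0.5667, 0.2116, 0.0035]), 0.52)]
socket [(array([0.5607, 0.2131, 0.0176]), 0.56)]
```

>>> move_arm(
  increments=[
    {"jaw": -0.2,"dx": 0,"dy": 0,"dz": 0.0007,"twist": 0},
    {"jaw": -0.2,"dx": 0,"dy": 0,"dz": 0,"twist": 0},
    {"jaw": 0.7,"dx": 0,"dy": 0,"dz": 0,"twist": 0},
    {"jaw": 0.7,"dx": 0,"dy": 0,"dz": 0,"twist": 0},
    {"jaw": 0.7,"dx": 0,"dy": 0,"dz": 0,"twist": 0},
    {"jaw": 0.7,"dx": 0,"dy": 0,"dz": 0,"twist": 0},
  ],
  force=6,
)

```text
t: 33.13
eef_pos: [0.566, 0.2138, 0.0913]
ee_rot: [-3.137, -0.041, 0.298]
force: [-0.4, 0.6, 0.6]
width: 0.0743
gripper_force: 0.0
```

>>> move_arm(
  increments=[
    {"jaw": 0.7,"dx": 0,"dy": 0,"dz": -0.01,"twist": 0},
    {"jaw": 0.7,"dx": 0,"dy": 0,"dz": -0.03,"twist": 0},
    {"jaw": 0.7,"dx": 0,"dy": 0,"dz": -0.04,"twist": 0},
    {"jaw": 0.7,"dx": 0,"dy": 0,"dz": -0.04,"twist": 0},
    {"jaw": 0.7,"dx": 0,"dy": 0,"dz": -0.04,"twist": 0},
    {"jaw": -1,"dx": 0,"dy": 0,"dz": -0.04,"twist": 0},
    {"jaw": -1,"dx": 0,"dy": 0,"dz": -0.04,"twist": 0},
    {"jaw": -1,"dx": 0,"dy": 0,"dz": -0.04,"twist": 0},
    {"jaw": -1,"dx": 0,"dy": 0,"dz": -0.04,"twist": 0},
  ],
)

```text
t: 33.88
eef_pos: [0.5532, 0.208, 0.4145]
ee_rot: [-3.137, -0.042, 0.298]
force: [1.3, 0.5, -0.5]
width: 0.0533
gripper_force: 0.0
```

```bash
sed -i 's/s5.png/s8.png/;s/t5.png/t8.png/;s/c5.png/c8.png/' p13.py; sed -i "s/'socket')/'socket','flap_tab','lower_bowl_mid')/" p13.py; python3 p13.py
```

```text
33.8833 [0.5532 0.208  0.4145] [-3.1367 -0.0419  0.2983] 0.05326392376083401 [ 1.2885  0.4868 -0.4726]
scene top_bowl_mid [(array([0.5621, 0.2136, 0.0275]), 0.7), (array([0.4301, 0.0276, 0.0001]), 0.67)]
scene top_bowl_foot [(array([0.5656, 0.2113, 0.0056]), 0.56), (array([ 0.3855, -0.3998,  0.0017]), 0.21)]
scene socket [(array([0.5631, 0.2148, 0.0141]), 0.68)]
scene flap_tab [(array([0.5649, 0.2127, 0.0065]), 0.74)]
scene lower_bowl_mid [(array([ 0.5804, -0.2032,  0.1277]), 0.63)]
top top_bowl_mid [(array([0.5646, 0.2157, 0.0296]), 0.69)]
top top_bowl_foot [(array([0.5596, 0.2137, 0.0041]), 0.55)]
top socket [(array([0.5685, 0.2122, 0.0193]), 0.81)]
top flap_tab [(array([ 0.5622, -0.22  ,  0.3379]), 0.86)]
top lower_bowl_mid [(array([ 0.5845, -0.203 ,  0.1307]), 0.74)]
```

View pics/c8.png

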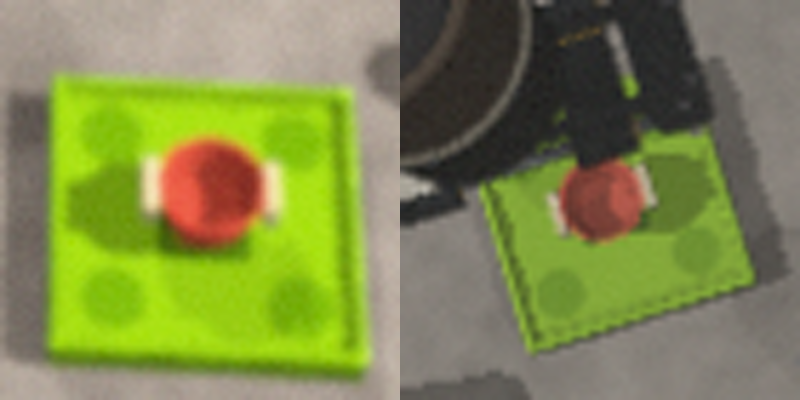

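The bowl sits centred in the plate with its ears parallel to the plate's sides: it is at (212,190) in the scene crop and (600,200) in the top crop. Now I shut the flap.

>>> move_arm(
  increments=[
    {"jaw": 0,"dx": 0,"dy": 0,"dz": -0.03,"twist": 0.104},
    {"jaw": 0,"dx": 0,"dy": 0,"dz": -0.03,"twist": 0.104},
    {"jaw": 0,"dx": 0,"dy": 0,"dz": 0,"twist": 0},
  ],
)

```text
t: 34.73
eef_pos: [0.553, 0.2076, 0.4772]
ee_rot: [-3.127, -0.047, 0.084]
force: [-1.0, -0.2, 1.4]
width: 0.0198
gripper_force: 0.0
```

Run:
```python
from h import *
p,R=tool();print(arm.get_state()['t'],p,arm.get_state()['ee_rot'])
G=np.array([.5635,-.2177,.336]);g=G-.047*R[:,2]
print(g,rel(g-.09*R[:,2]))
```

```text
34.7333 [0.553  0.2076 0.4772] [-3.1267 -0.0467  0.0839]
[ 0.5614 -0.2186  0.3829] (array([-0.0318,  0.4267, -0.0034]), 11, array([-0.0029,  0.0388, -0.0003]))
```

>>> move_arm(
  increments=[
    {"jaw": 0,"dx": -0.0027,"dy": 0.0356,"dz": -0.0003,"twist": 0},
    {"jaw": 0,"dx": -0.0027,"dy": 0.0356,"dz": -0.0003,"twist": 0},
    {"jaw": 0,"dx": -0.0027,"dy": 0.0356,"dz": -0.0003,"twist": 0},
    {"jaw": 0,"dx": -0.0027,"dy": 0.0356,"dz": -0.0003,"twist": 0},
    {"jaw": 0,"dx": -0.0027,"dy": 0.0356,"dz": -0.0003,"twist": 0},
    {"jaw": 0,"dx": -0.0027,"dy": 0.0356,"dz": -0.0003,"twist": 0},
    {"jaw": 0,"dx": -0.0027,"dy": 0.0356,"dz": -0.0003,"twist": 0},
    {"jaw": 0,"dx": -0.0027,"dy": 0.0356,"dz": -0.0003,"twist": 0},
    {"jaw": 0,"dx": -0.0027,"dy": 0.0356,"dz": -0.0003,"twist": 0},
    {"jaw": 0,"dx": -0.0027,"dy": 0.0356,"dz": -0.0003,"twist": 0},
    {"jaw": 0,"dx": -0.0027,"dy": 0.0356,"dz": -0.0003,"twist": 0},
    {"jaw": 0,"dx": -0.0027,"dy": 0.0356,"dz": -0.0003,"twist": 0},
  ],
)

```text
t: 35.73
eef_pos: [0.5577, -0.2225, 0.4679]
ee_rot: [-3.129, -0.039, 0.091]
force: [0.7, 1.2, 0.1]
width: 0.0436
gripper_force: 0.0
```

>>> move_arm(
  increments=[
    {"jaw": 0,"dx": 0,"dy": 0,"dz": 0,"twist": 0},
    {"jaw": 0,"dx": 0,"dy": 0,"dz": 0,"twist": 0},
  ],
)

```text
t: 35.9
eef_pos: [0.5578, -0.2227, 0.4671]
ee_rot: [-3.129, -0.038, 0.087]
force: [-0.6, 0.3, -0.6]
width: 0.0439
gripper_force: 0.0
```

Run:
```python
from h import *
p,R=tool();s=arm.get_state();print(s['t'],p,s['ee_rot'],s['width'])
g=np.array([.5635,-.2177,.336])-.047*R[:,2];print(rel(g))
```

```text
35.9 [ 0.5578 -0.2227  0.4671] [-3.1286 -0.0376  0.0871] 0.043889305939863725
(array([ 0.0011, -0.0027,  0.0843]), 3, array([ 0.0004, -0.0009,  0.0281]))
```

>>> move_arm(
  increments=[
    {"jaw": 0,"dx": 0.0011,"dy": -0.0027,"dz": 0.028,"twist": 0},
    {"jaw": 0,"dx": 0,"dy": 0,"dz": 0.028,"twist": 0},
    {"jaw": 0,"dx": 0,"dy": 0,"dz": 0.02,"twist": 0},
    {"jaw": 0,"dx": 0,"dy": 0,"dz": 0.008,"twist": 0},
    {"jaw": 0,"dx": 0,"dy": 0,"dz": 0,"twist": 0},
  ],
)

```text
t: 36.32
eef_pos: [0.5616, -0.2156, 0.3823]
ee_rot: [-3.128, -0.036, 0.091]
force: [0.6, -0.5, 0.1]
width: 0.0438
gripper_force: 0.0
```

>>> move_arm(
  increments=[
    {"jaw": -1,"dx": 0,"dy": 0,"dz": 0,"twist": 0},
    {"jaw": -1,"dx": 0,"dy": 0,"dz": 0,"twist": 0},
    {"jaw": -1,"dx": 0,"dy": 0,"dz": 0,"twist": 0},
    {"jaw": -1,"dx": 0,"dy": 0,"dz": 0,"twist": 0},
    {"jaw": -1,"dx": 0,"dy": 0,"dz": 0,"twist": 0},
    {"jaw": -1,"dx": 0,"dy": 0,"dz": 0,"twist": 0},
  ],
  force=15,
)

```text
t: 36.82
eef_pos: [0.5624, -0.218, 0.3852]
ee_rot: [-3.132, -0.04, 0.09]
force: [3.7, -13.0, -5.1]
width: 0.0099
gripper_force: 15.0
```

>>> move_arm(
  increments=[
    {"jaw": -1,"dx": 0,"dy": 0.003,"dz": 0,"twist": 0},
    {"jaw": -1,"dx": -0.009,"dy": 0,"dz": 0.0071,"twist": 0},
    {"jaw": -1,"dx": -0.0087,"dy": 0,"dz": 0.0077,"twist": 0},
    {"jaw": -1,"dx": -0.0081,"dy": 0,"dz": 0.0081,"twist": 0},
    {"jaw": -1,"dx": -0.0078,"dy": 0,"dz": 0.0086,"twist": 0},
    {"jaw": -1,"dx": -0.0072,"dy": 0,"dz": 0.009,"twist": 0},
    {"jaw": -1,"dx": -0.0066,"dy": 0,"dz": 0.0095,"twist": 0},
    {"jaw": -1,"dx": -0.006,"dy": 0,"dz": 0.0098,"twist": 0},
    {"jaw": -1,"dx": 0,"dy": 0,"dz": 0,"twist": 0},
  ],
)

```text
t: 37.57
eef_pos: [0.5112, -0.2235, 0.3215]
ee_rot: [-3.129, -0.04, 0.09]
force: [4.2, 0.2, -2.2]
width: 0.0101
gripper_force: 15.0
```

>>> move_arm(
  increments=[
    {"jaw": -1,"dx": -0.0054,"dy": 0,"dz": 0.0102,"twist": 0},
    {"jaw": -1,"dx": -0.0048,"dy": 0,"dz": 0.0105,"twist": 0},
    {"jaw": -1,"dx": -0.0041,"dy": 0,"dz": 0.0108,"twist": 0},
    {"jaw": -1,"dx": -0.0035,"dy": 0,"dz": 0.011,"twist": 0},
    {"jaw": -1,"dx": -0.0028,"dy": 0,"dz": 0.0111,"twist": 0},
    {"jaw": -1,"dx": -0.0022,"dy": 0,"dz": 0.0113,"twist": 0},
    {"jaw": -1,"dx": 0,"dy": 0,"dz": 0,"twist": 0},
  ],
)

```text
t: 38.15
eef_pos: [0.4919, -0.2252, 0.2557]
ee_rot: [-3.13, -0.04, 0.09]
force: [5.3, -4.2, -0.7]
width: 0.0101
gripper_force: 15.0
```

>>> move_arm(
  increments=[
    {"jaw": -1,"dx": -0.001,"dy": 0,"dz": 0.0115,"twist": 0},
    {"jaw": -1,"dx": 0,"dy": 0,"dz": 0.008,"twist": 0},
    {"jaw": -1,"dx": 0,"dy": 0,"dz": 0.0025,"twist": 0},
    {"jaw": -1,"dx": 0,"dy": 0,"dz": 0.0015,"twist": 0},
    {"jaw": -1,"dx": 0,"dy": 0,"dz": 0,"twist": 0},
  ],
)

```text
t: 38.57
eef_pos: [0.4917, -0.2252, 0.2355]
ee_rot: [-3.132, -0.041, 0.091]
force: [-4.3, -2.1, 13.5]
width: 0.0098
gripper_force: 15.0
```

>>> move_arm(
  increments=[
    {"jaw": -1,"dx": 0,"dy": 0,"dz": 0.001,"twist": 0},
    {"jaw": -1,"dx": 0,"dy": 0,"dz": 0,"twist": 0},
    {"jaw": 0,"dx": 0,"dy": 0,"dz": 0,"twist": 0},
    {"jaw": 0,"dx": 0,"dy": 0,"dz": 0,"twist": 0},
    {"jaw": 0,"dx": 0,"dy": 0,"dz": 0,"twist": 0},
    {"jaw": 0,"dx": 0,"dy": 0,"dz": -0.02,"twist": 0},
    {"jaw": 0,"dx": 0,"dy": 0,"dz": -0.04,"twist": 0},
    {"jaw": 0,"dx": 0,"dy": 0,"dz": -0.04,"twist": 0},
    {"jaw": 0,"dx": -0.02,"dy": -0.02,"dz": -0.02,"twist": 0},
    {"jaw": 0,"dx": -0.02,"dy": -0.03,"dz": 0,"twist": 0},
    {"jaw": 0,"dx": 0,"dy": -0.03,"dz": 0,"twist": 0},
    {"jaw": 0,"dx": 0,"dy": 0,"dz": 0,"twist": 0},
  ],
)

```text
t: 39.57
eef_pos: [0.4381, -0.1471, 0.3521]
ee_rot: [-3.127, -0.041, 0.091]
force: [-0.0, 0.3, -0.1]
width: 0.044
gripper_force: 0.0
```

Run:
```python
from h import *
s=arm.get_state();print(s['t'],s['eef_pos'],s['force'],s['width'])
a=snap('scene','s9.png');t=snap('top','t9.png')
for cam in('scene','top'):
  for n in('flap_tab','flap_hinge','top_bowl_mid','top_bowl_foot','lower_bowl_mid','mug','straw_cup','spice_jar','pepper_tin'):
    r=arm.pinpoint(cam,n);print(cam,n,[(np.round(x['position'],4),round(x['score'],2)) for x in r[:1]])
cv2.imwrite('pics/c9.png',np.hstack([cv2.resize(a[120:280,180:420],(600,400)),cv2.resize(t[140:250,190:440],(1,1))])[:, :600])if 0 else cv2.imwrite('pics/c9.png',cv2.resize(a[100:290,180:480],(800,507),interpolation=cv2.INTER_CUBIC))
```

```text
39.5667 [ 0.4381 -0.1471  0.3521] [-0.0393  0.2733 -0.0801] 0.04400038349508162
scene flap_tab [(array([ 0.4874, -0.2247,  0.1862]), 0.93)]
scene flap_hinge [(array([ 0.6809, -0.2055,  0.1844]), 0.8)]
scene top_bowl_mid [(array([0.5604, 0.2136, 0.0307]), 0.82)]
scene top_bowl_foot [(array([0.5637, 0.2145, 0.0039]), 0.65)]
scene lower_bowl_mid [(array([ 0.5823, -0.2033,  0.1278]), 0.52)]
scene mug [(array([0.4294, 0.0257, 0.0027]), 0.74)]
scene straw_cup [(array([ 0.679 , -0.0017, -0.0014]), 0.76)]
scene spice_jar [(array([ 0.4114,  0.3953, -0.0001]), 0.77)]
scene pepper_tin [(array([ 0.387 , -0.3971, -0.0006]), 0.77)]
top flap_tab []
top flap_hinge [(array([ 0.68  , -0.2066,  0.1852]), 0.74)]
top top_bowl_mid [(array([0.565 , 0.2136, 0.0269]), 0.53)]
top top_bowl_foot [(array([0.5622, 0.2124, 0.0024]), 0.65)]
top lower_bowl_mid [(array([ 0.5808, -0.2025,  0.1301]), 0.63)]
top mug []
top straw_cup [(array([0.6769, 0.0004, 0.0011]), 0.7)]
top spice_jar [(array([0.4156, 0.3946, 0.0027]), 0.77)]
top pepper_tin [(array([ 0.3857, -0.3991, -0.0038]), 0.6)]
```

View pics/c9.png

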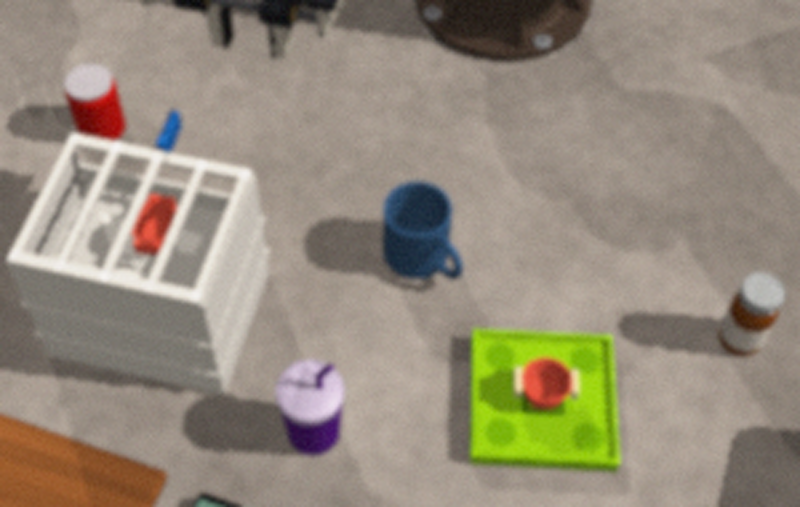

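The flap is shut, with the tab at (168,130) and measured height 0.186. The bowl is plugged in the plate at (547,383), the lower bowl is in the tier at (155,222), and the bystanders are in place.

```bash
python3 -c "
from station import arm
print(arm.job_done())"
```

```text
the job is handed in; nothing more can be done
None
```

I handed the job in at about 40 s. By the last camera check the top bowl is plugged home in the lime plate, the flap is shut, and the lower bowl and the items I could check are where they started (the egg cup was not re-checked); no verdict came back.

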